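Fit the finned heat sink to the bench cooling stand and bolt it in

ROBOT

A 6-joint arm with a two-finger parallel gripper is mounted at the origin on the work surface. World frame = base frame: x ahead of the robot, y to its left, z up, the work surface at z = 0. Lengths are in mm, angles in rad, forces in N, time in s.
With the tool pointing down it reaches from about 350 to 975 mm from the base axis. Payload 7.1 kg.
Tool frame: the origin (TCP) lies between the finger pads; the fingertips stand 19 mm ahead of it and the grasp point (between the pads) is the TCP; y points along the fingers, z is the direction in which the jaws open and shut, and the axes are right-handed (so a half turn about y gives the same grasp; the last joint's range is limited). The gripper opens to 88 mm and grips with 3 to 60 N. Pads are 20 mm wide; open, the fingers measure 115 mm over their backs; the gripper's body (75 mm by 178 mm) begins 61 mm behind the grasp point.
Start: joints at [1.203, 0.423, 1.63, -0, 1.089, -0.019], TCP at [213.574, 587.359, 241.675] pointing down, gripper open.
Joint ranges: [-3, 3], [-0.9, 2.11], [0.09, 2.58], [-1.31, 4.45], [0.11, 2.69], [-2.54, 2.54]. Speed limits (rad/s): [2.39, 2.39, 3.01, 3.14, 3.14, 3.14].

INTERFACE

Orientations are given as a rotation vector (axis times angle).
In Python, from workcell import ctrl gives the robot as it stands.
- The arm moves only by the tool servo_tool, never from a script. Its argument "moves" is text: rows parted by semicolons, each of 6 numbers parted by spaces: the shift along the world's x, y, z in m, then the turn, a rotation vector about the world's x, y, z in degrees. A call has 1 to 8 rows; each row is the pose to reach, as a shift and turn from the pose commanded when the call began; what a row does not reach only later rows make up. A row lasts 1/8 s, in which the tool goes at most 62.5 mm and 10.7 degrees, less where a joint would pass 70% of its speed; a pose out of reach is approached as far as the arm can. A call with a gripper value outside its range is refused whole. "hand" is the closure in counts, from 0 (fully open) to 255 (shut), set as the call begins (left out, the last holds). The fingers move at their own pace and stop on an object; the grip force is fixed at half the most. Time passes only in rows, so rows that repeat a pose let the fingers close. It gives the time, the measured TCP pose, the force and the opening at its end, in the units of the state.
- ctrl.get_obs(): the state, without advancing time (a new reading comes with each control period).
- ctrl.get_image(name): name is "scene" or "side" or "wrist"; returns a dict with "pixels" (400x640x3 uint8, red, green, blue), "depth" (400x640 float32, mm along the optical axis (not along the pixel's ray), 0 where there is no reading), "vertical_fov" (degrees; the focal length in pixels is half the picture's height over the tangent of half this angle, whatever the lens; pixels are square), "cx", "cy" (the principal point, pixels), "xyz" and "attitude" of the camera in the world; the wrist camera has in their place "T_tool_cam" (4x4, takes a point from camera to tool coordinates, whose origin is the TCP and whose axes are the tool frame's). Camera axes: x right, y up, looking along -z (the intrinsics and any distortion apply to the point x, -y, -z); pixel columns grow to the right and rows downward; lengths in mm; the calibration is good to about 2 mm. A picture is of the moment at which its call begins: read the wrist's pose just before it.
- ctrl.close_job(): hands the job in, once; it reports no verdict.
The state is a dict: "t": time; "qpos": joint angles; "qvel": joint speeds; "joint_torque": joint torques, N m; "ee_pos": TCP position; "orientation": TCP orientation; "ft_force": force on the tool from outside, world axes, zero at the start; "moment": the same for the moment, N m; "width": finger opening in mm.
Only numpy, scipy, OpenCV 4.12 (cv2) and the standard library are available. Lean on these libraries where they do the work, as an engineer would, in place of code of your own. Each camera call takes 0.05 s, during which the arm holds its last target.

TASK

Fit the small heat sink with four fins, the one with the flat upright grip tab, onto the sloping cradle of the cooling stand so that its fins slide between the cradle's fins and it is fully home; feel for the gaps, never force it. Then slide the stand's barrel bolt all the way across over the heat sink with its handle still standing up, and turn the handle down into the keeper notch. Leave the other heat sink and everything else on the bench where it is, and let go of everything.

Things in the scene. Friction and masses are not known exactly. Their poses are not given: they have to be found in the camera images.
- heatsink: Loose aluminium heat sink on its four fins. Origin: centre of the fin tips' underside, z up. Fins 4 mm thick (y), 54 long (x), 20 high, at y = -16.5, -5.5, 5.5, 16.5. Plate 60 (x) by 66 (y), z 20 to 28. Centred on it a flat upright tab to grip: 12 thick (x), 26 (y), z 28 to 60. 0.11 to 0.22 kg. May be fitted either way round (half turn about z).
- cradle: Sloping grey plate of the stand. Origin: on its upper face, middle of the place for the heat sink. z: the plate's normal, leaning 30 deg from vertical, roughly to the robot; x up the slope, y level. Fully home = heat sink's origin at cradle z = 0, axes parallel, its plate's top at z = 28 mm. A lip 12 mm high at x = -36 to -31 mm stops it sliding down. Fins standing on fins: origin at z = 18.
- stand: The fixed cooling stand, dark steel, that carries cradle, fin pack and bolt, yawed up to 0.25 rad. Origin on the bench, 62 mm under the cradle's origin; z up, x away from the robot, y level along the cradle. Never press the heat sink on it with over 150 N. Its parts reach from cradle y = -52 to +134 mm.
- pack_zone (a point): Mid-point, on the cradle's y = 0, z = 18 mm, of the place of the fin pack's top. Pack: 18 mm high, x -27 to 27; three fins 4 mm thick, 11 mm apart, between two 12 mm wide cheeks, so four gaps 7 mm wide at 5.5 and 16.5 mm either side of its middle. The pack is clamped with its middle ANYWHERE from y = -4 to +4 mm, new each run, NOT reported: look or feel. Fits one way; 1.5 mm side play.
- bolt (a joint): Barrel bolt's slide, m: 0 = drawn back, 0.030 = fully across (stop), towards the cradle's -y. Steel bar 8 mm thick along y at cradle x = 12, z = 34 mm; tip at y = 50 mm at 0 and y = 20 at 0.030, then 2 mm over the heat sink's plate (it jams on the plate's edge if that is not home). Starts at 0 to 0.006. Friction about 2 N; stays where left.
- bolt_handle (a joint): Turn of the bolt's handle about the bolt, rad: 0 = standing along the cradle's z, 1.45 = fully down (stop), lying towards the cradle's -x. Starts at 0 to 0.15. A guide wall stops it near 0.25 until the bolt is 0.027 or more across; there it drops into the keeper notch. Friction 0.03 N m; stays where left.
- bolt_knob (a point): Centre of the knob, 38 mm from the bolt's axis: steel disc, 16 mm across, 12 mm thick with flat faces to the cradle's +y and -y, on a 7 mm stem. At cradle y = 116 mm with the bolt at 0, y = 86 fully across; z = 72 mm handle up; x = -26, z = 39 handle down. Walls and blocks round the bolt reach z = 40. A knob pinched across y pivots between the fingers, so the tool need not turn with it.
- odd_sink: The other aluminium heat sink, leave it: three fins 8 mm thick, plate 60 by 80 mm, round grip 22 mm across, 46 mm high. Origin: centre of the underside. It and the heat sink swap places between runs.
- flux_bottle: Clear plastic bottle, 56 mm across, 125 high, leave it. Origin: centre of the underside.
- glass_jar: Open glass jar, 64 mm across, 75 high, leave it. Origin: centre of the underside.
- tin: Open steel tray 80 by 60 by 22 mm, leave it. Origin: centre of the underside.
- pliers: Pliers lying flat, 150 mm long, 12 high, leave them. Origin under their middle, jaws to x.
- screwdriver: Screwdriver lying flat, 150 mm long, leave it. Handle to -x.
- ring_weight: Dark round steel stub, 44 mm across, 34 high, leave it. Origin: centre of the underside.
- hammer: Small hammer lying flat, 200 mm long, leave it. Handle to -x.
Not all that is in view belongs to the job. Leave any pink or turquoise look-alike of the heatsink alone.

How it is judged (in metres and radians):
On the way, in this order (a step that is already met when the one before it is completed fails the run):
1. heat sink fully home between the cradle's fins, bolt still drawn back (z of heatsink in the frame of cradle between -0.004 and 0.003 m and x of heatsink in the frame of cradle between -0.007 and 0.007 m and y of heatsink in the frame of cradle between -0.007 and 0.007 m and angle between the z axis of heatsink and the z axis of cradle, either way round below 0.06 rad and angle between the x axis of heatsink and the x axis of cradle, either way round below 0.08 rad and value of joint bolt below 0.012 m), for 0.2 s.
2. bolt slid fully across over the seated heat sink with its handle still up (z of heatsink in the frame of cradle between -0.004 and 0.003 m and x of heatsink in the frame of cradle between -0.007 and 0.007 m and y of heatsink in the frame of cradle between -0.007 and 0.007 m and angle between the z axis of heatsink and the z axis of cradle, either way round below 0.06 rad and angle between the x axis of heatsink and the x axis of cradle, either way round below 0.08 rad and value of joint bolt above 0.025 m and value of joint bolt_handle below 0.6 rad), for 0.05 s.
At the end, for the whole second after the job is handed in: The heat sink is at rest, fully home between the cradle's fins (origin within 3 mm of cradle z = 0 and 7 mm in x and y, square within 0.06 rad), the bolt is across (over 25 of its 30 mm) and its handle turned down (over 1.2 of 1.45 rad); the other things have moved less than 30 mm (z of heatsink in the frame of cradle between -0.004 and 0.003 m and x of heatsink in the frame of cradle between -0.007 and 0.007 m and y of heatsink in the frame of cradle between -0.007 and 0.007 m and angle between the z axis of heatsink and the z axis of cradle, either way round below 0.06 rad and angle between the x axis of heatsink and the x axis of cradle, either way round below 0.08 rad and value of joint bolt above 0.025 m and value of joint bolt_handle above 1.2 rad and linear speed of heatsink below 0.01 m/s and distance of each of odd_sink, flux_bottle, glass_jar, tin, pliers, screwdriver, ring_weight, hammer from where it was at the start of the episode below 0.03 m); the robot touches nothing.
It fails at once if heat sink forced against the stand with more than 150 N (contact force between heatsink and stand above 150 N).
It fails at once if another thing on the bench pushed 30 mm or more from its place (distance of any of odd_sink, flux_bottle, glass_jar, tin, pliers, screwdriver, ring_weight, hammer from where it was at the start of the episode above 0.03 m).
It fails at once if the flux bottle or the glass jar tipped (angle between any of flux_bottle, glass_jar's own z axis and vertical above 0.5 rad).
It also fails if it takes over 58 s, if anything falls off the work surface, if the arm or the gripper's body presses on something with over 40 N, if the wrist force passes 120 N, or if a joint passes its speed limit or range.

## Working session

There is one attempt and no reset: what is moved stays moved. The work goes in short steps, Python scripts to look and compute and a tool call to move; the robot and the scene stay as the last step left them, time stands still between calls to the robot, and variables do not carry over. Pictures are saved under pics/ and viewed, and the job is handed in when it is done.

Besides the shell and the picture viewer there is one more tool, called after ">>>" as name(argument=value, ...), one argument or row to a line, values as JSON. servo_tool: Moves the arm, as the interface text tells. Its arguments: {"type":"object","properties":{"moves":{"type":"string"},"hand":{"type":"number"}},"required":["moves"]}

```bash
ls; mkdir -p pics; cat > h.py <<'E'
import numpy as np, cv2
from scipy.spatial.transform import Rotation as R
from workcell import ctrl
def cam(name):
    o=ctrl.get_obs(); im=ctrl.get_image(name); return o,im
def save(im,f): cv2.imwrite('pics/'+f,im['pixels'][:,:,::-1])
E
python3 - <<'E'
from h import *
o=ctrl.get_obs(); print({k:np.round(v,3) for k,v in o.items()})
for n in['scene','side','wrist']:
    o,im=cam(n); save(im,n+'0.png'); np.savez('pics/'+n+'0.npz',**im)
    print(n,{k:v for k,v in im.items() if k not in('pixels','depth')}, (im['depth']>0).mean())
E
```

```text
pics
{'t': np.float64(0.0), 'qpos': array([ 1.203,  0.424,  1.631, -0.   ,  1.089, -0.019]), 'qvel': array([-0.002, -0.002, -0.   , -0.001,  0.   , -0.001]), 'joint_torque': array([-2.0000e-03, -5.4464e+01, -2.7365e+01,  6.4000e-02,  2.3000e-02,
       -0.0000e+00]), 'ee_pos': array([213.392, 586.89 , 240.902]), 'orientation': array([-1.555,  0.274, -0.274]), 'ft_force': array([-0.599,  0.141,  0.264]), 'moment': array([-0.005, -0.015, -0.037]), 'width': np.float64(87.791)}
scene {'vertical_fov': 55.9077440980371, 'cx': 313.9085053169506, 'cy': 197.79355011651757, 'xyz': array([1078.59448124,   45.71864444, 1032.8183958 ]), 'attitude': array([0.39217532, 0.47110135, 1.65376756])} 0.996109375
side {'vertical_fov': 56.01949542732645, 'cx': 322.71441511224816, 'cy': 198.94315371377039, 'xyz': array([   9.38395305, -563.01751874,  707.87596832]), 'attitude': array([ 0.83514981, -0.37021632, -0.73798611])} 0.99583203125
wrist {'vertical_fov': 62.218536131074565, 'cx': 321.74553004483766, 'cy': 204.40102907694012, 'T_tool_cam': array([[ 1.70849680e-04, -9.55625726e-01, -2.94583507e-01,
        -7.99612977e+01],
       [ 1.77107554e-04,  2.94583535e-01, -9.55625716e-01,
        -1.43289775e+02],
       [ 9.99999970e-01,  1.11095383e-04,  2.19578038e-04,
        -2.46581033e-01],
       [ 0.00000000e+00,  0.00000000e+00,  0.00000000e+00,
         1.00000000e+00]])} 0.99608984375
```

View pics/scene0.png

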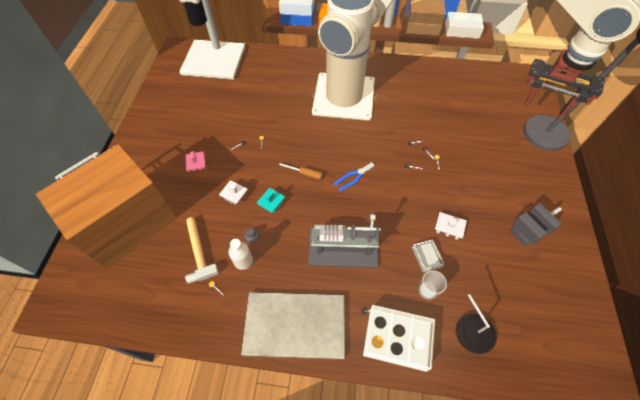

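View pics/side0.png

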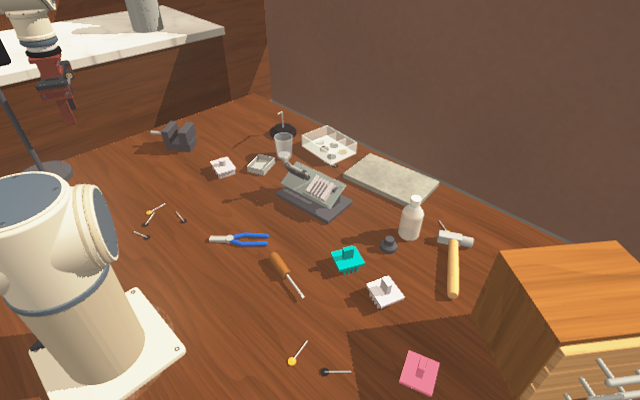

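View pics/wrist0.png

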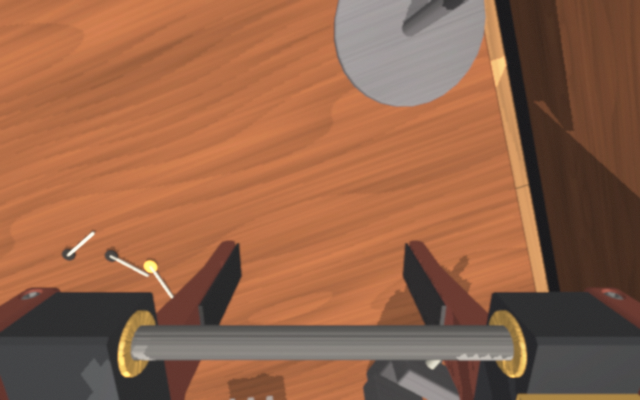

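```bash
cat >> h.py <<'E'
def load(n):
    return dict(np.load('pics/'+n+'.npz'))
def fcam(im): return 200/np.tan(np.radians(float(im['vertical_fov']))/2)
def pose(im,o=None):
    if 'T_tool_cam' in im:
        T=im['T_tool_cam']; Rt=R.from_rotvec(o['orientation']).as_matrix()
        return Rt@T[:3,:3], Rt@T[:3,3]+np.array(o['ee_pos'])
    return R.from_rotvec(im['attitude']).as_matrix(), np.array(im['xyz'])
def cloud(im,o=None):
    f=fcam(im); v,u=np.mgrid[0:400,0:640].astype(float)
    d=im['depth'].astype(float)
    P=np.stack([(u-im['cx'])/f*d,-(v-im['cy'])/f*d,-d],-1)
    Rc,t=pose(im,o); W=P@Rc.T+t; W[d==0]=np.nan; return W
def rays(im,uv,o=None):
    f=fcam(im); uv=np.atleast_2d(uv).astype(float)
    P=np.stack([(uv[:,0]-im['cx'])/f,-(uv[:,1]-im['cy'])/f,-np.ones(len(uv))],-1)
    Rc,t=pose(im,o); return t,P@Rc.T
def onz(im,uv,z,o=None):
    t,d=rays(im,uv,o); return t+d*((z-t[2])/d[:,2])[:,None]
def crop(im,x0,y0,x1,y1,k,f): cv2.imwrite('pics/'+f,cv2.resize(im['pixels'][y0:y1,x0:x1,::-1],None,fx=k,fy=k,interpolation=cv2.INTER_CUBIC))
E
python3 - <<'E'
from h import *
s=load('scene0'); d=load('side0')
a=[(s,205,165,305,225),(s,410,190,490,240),(s,300,205,400,275),(d,340,260,420,320),(d,195,140,275,200),(d,265,150,365,230)]
t=[cv2.resize(i['pixels'][y0:y1,x0:x1,::-1],(260,200*1),interpolation=cv2.INTER_CUBIC) for i,x0,y0,x1,y1 in a]
cv2.imwrite('pics/mosaic.png',np.vstack([np.hstack(t[:3]),np.hstack(t[3:])]))
W=cloud(s)
for n,(u,v) in dict(L=(234,191),R=(451,226),stand=(343,240),knob=(373,217),bottle=(240,253),jar=(432,286),teal=(270,200),desk=(300,230)).items(): print(n,W[v,u].round())
E
```

```text
L [ 494. -297.   42.]
R [527. 366.  32.]
stand [635.  54.  79.]
knob [584. 127. 136.]
bottle [ 714. -216.   93.]
jar [709. 313.   6.]
teal [ 510. -181.   38.]
desk [584. -77.   5.]
```

View pics/mosaic.png

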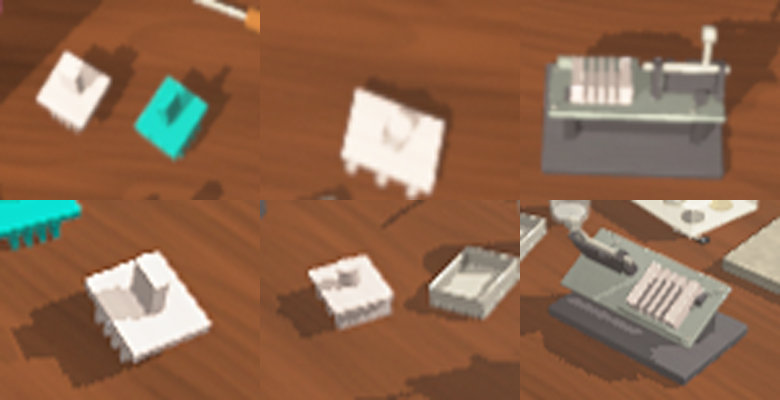

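```bash
cat > m1.py <<'E'
from h import *
for n in('scene0','side0'):
    s=load(n); W=cloud(s)
    near=(np.abs(W[...,0]-495)<60)&(np.abs(W[...,1]+297)<60)
    g=s['pixels'].astype(int); sat=g.max(-1)-g.min(-1)
    m=near&(W[...,2]>22)&(W[...,2]<36); t=near&(W[...,2]>50)
    P=W[m]; print(n,m.sum(),np.median(P[:,2]))
    r=cv2.minAreaRect(P[:,:2].astype(np.float32)); print('plate',r)
    r=cv2.minAreaRect(W[t][:,:2].astype(np.float32)); print('tab',t.sum(),r,np.percentile(W[t][:,2],[5,50,95]))
    b=near&(W[...,2]<12);print('bench z',np.median(W[b][:,2]))
    # stand plane
    q=(np.abs(W[...,0]-640)<90)&(np.abs(W[...,1]-40)<140)&(W[...,2]>30)&(W[...,2]<125)
    Q=W[q]; print('stand pts',len(Q),Q.min(0).round(),Q.max(0).round())
E
python3 m1.py
```

```text
scene0 301 29.642271568241767
plate ((487.1180114746094, -306.77337646484375), (68.70928192138672, 62.71226119995117), 70.42497253417969)
tab 43 ((487.52386474609375, -306.282470703125), (27.149646759033203, 11.991626739501953), 67.19715118408203) [52.49710367 61.36240646 64.0838089 ]
bench z 1.8708466466417804
stand pts 1612 [576. -39.  30.] [662. 150. 123.]
side0 585 29.299089118840584
plate ((487.0330505371094, -306.0943603515625), (68.20095825195312, 61.881710052490234), 69.16825866699219)
tab 88 ((486.79681396484375, -305.24200439453125), (28.299875259399414, 12.021602630615234), 70.5787124633789) [51.62921219 60.42235675 62.91687404]
bench z 1.43875640323364
stand pts 1653 [571. -40.  30.] [662. 151. 122.]
```

```bash
cat > m2.py <<'E'
from h import *
for n in('scene0','side0'):
    s=load(n); W=cloud(s)
    q=(np.abs(W[...,0]-630)<90)&(np.abs(W[...,1]-50)<140)&(W[...,2]>22)&(W[...,2]<125)
    Q=W[q]; rng=np.random.default_rng(0); best=0
    for _ in range(4000):
        a=Q[rng.choice(len(Q),3,False)]; N=np.cross(a[1]-a[0],a[2]-a[0]); 
        L=np.linalg.norm(N)
        if L<500: continue
        N/=L; N*=np.sign(N[2])
        if abs(np.degrees(np.arccos(N[2]))-30)>4 or N[0]>0: continue
        c=(np.abs((Q-a[0])@N)<1.5).sum()
        if c>best: best=c;bN=N;b0=a[0]
    I=Q[np.abs((Q-b0)@bN)<2]; c=I.mean(0); N=np.linalg.svd(I-c)[2][2]; N*=np.sign(N[2])
    yaw=np.arctan2(-N[1],-N[0]); print(n,best,'lean',np.degrees(np.arccos(N[2])),'yaw',yaw)
    yw=yaw
    X=R.from_euler('z',yw).apply([np.cos(np.pi/6),0,.5]);Y=R.from_euler('z',yw).apply([0,1,0]);
    h=(Q-c)@N; 
    r=cv2.minAreaRect(np.c_[(I-c)@X,(I-c)@Y].astype(np.float32)); print('rect in slope',r,'c',c.round(1))
    for lo,hi in((-3,3),(10,14),(15,22),(26,45),(60,85)):
        k=(h>lo)&(h<hi); A=Q[k]-c; 
        if k.sum(): print(lo,hi,k.sum(),'x',np.percentile(A@X,[1,50,99]).round(1),'y',np.percentile(A@Y,[1,50,99]).round(1),'h',np.median(h[k]).round(1))
E
python3 m2.py
```

```text
scene0 556 lean 29.908262383602555 yaw 0.09599227385337065
rect in slope ((-14.250675201416016, 7.8234405517578125), (88.5096664428711, 185.1474151611328), 0.3338066637516022) c [628.2  48.   72.5]
-3 3 725 x [-50.7   7.1  29.3] y [-83.1   4.4  98.2] h -0.0
10 14 64 x [-53.9 -10.5  11.6] y [-75.3  -7.2  94.7] h 11.7
15 22 224 x [-42.4  -9.8  11.4] y [-59.4  -8.8  96. ] h 17.8
26 45 149 x [-13.   -2.2   3.7] y [ 16.7  62.3 103.2] h 36.3
side0 555 lean 29.626164468032126 yaw 0.1075927521406988
rect in slope ((0.09769439697265625, -4.1681976318359375), (187.1771697998047, 84.69824981689453), 89.38774871826172) c [615.6  59.7  65.2]
-3 3 834 x [-41.9  -4.7  41.5] y [-96.2  10.8  87.6] h 0.1
10 14 126 x [-39.6 -18.5  22.7] y [-86.5 -42.   80.8] h 12.1
15 22 276 x [-29.9  -1.9  22.6] y [-73.  -39.8  68.3] h 18.0
26 45 124 x [ 0.7  6.6 15.3] y [ 4.1 43.8 87.7] h 37.4
```

```bash
python3 - <<'E'
from h import *
o=ctrl.get_obs(); M=R.from_rotvec(o['orientation']).as_matrix(); print(M.round(3)); print(np.degrees(np.arctan2(M[1],M[0])))
E
```

```text
[[ 0.94  -0.     0.342]
 [-0.342 -0.001  0.94 ]
 [-0.    -1.    -0.001]]
[ -19.9876561  -113.10901382   70.01234781]
```

```bash
cat >> h.py <<'E'
def mv(p=None,M=None):
    o=ctrl.get_obs(); R0=R.from_rotvec(o['orientation'])
    if p is not None: print('shift m',((np.array(p)-o['ee_pos'])/1000).round(4))
    if M is not None: print('turn deg',np.degrees((R.from_matrix(M)*R0.inv()).as_rotvec()).round(2))
def st():
    o=ctrl.get_obs(); print('t %.2f'%o['t'],'p',np.round(o['ee_pos'],1),'F',np.round(o['ft_force'],1),'M',np.round(o['moment'],2),'w %.1f'%o['width'])
YAW=0.10; O=np.array([617.5,14,62.])
def CM(yaw=None):
    yaw=YAW if yaw is None else yaw
    return R.from_euler('z',yaw).as_matrix()@np.array([[np.cos(np.pi/6),0,-.5],[0,1,0],[.5,0,np.cos(np.pi/6)]])
def toolM(C): # tool z=cx, y=-cz, x=-cy
    return np.stack([-C[:,1],-C[:,2],C[:,0]],1)
E
python3 - <<'E'
from h import *
C=CM(); mv(O+C@[0,0,105],toolM(C)); print(C)
E
```

```text
shift m [ 0.3518 -0.5783 -0.0882]
turn deg [ 19.44 -25.   -62.74]
[[ 0.86169888 -0.09983342 -0.49750208]
 [ 0.08645827  0.99500417 -0.04991671]
 [ 0.5         0.          0.8660254 ]]
```

>>> servo_tool(
  moves="0.03 -0.05 0 0 0 -8; 0.065 -0.11 0 2 -3 -16; 0.1 -0.17 0 5 -6 -24; 0.135 -0.23 0 8 -9 -32; 0.17 -0.28 0 11 -12 -40; 0.2 -0.33 0 13 -16 -47; 0.23 -0.38 0 16 -20 -54; 0.26 -0.43 0 19.4 -25 -62.7",
  hand=0,
)

```text
t: 1.15
ee_pos: [470.9, 161.4, 242.2]
orientation: [-0.84, 0.764, -1.328]
ft_force: [0.8, 0.1, 0.3]
width: 87.4
```

```bash
python3 - <<'E'
from h import *
st();C=CM(); mv(O+C@[0,0,105],toolM(C))
E
```

```text
t 1.15 p [470.9 161.4 242.2] F [0.8 0.1 0.3] M [-0.05  0.25 -0.06] w 87.4
shift m [ 0.0943 -0.1526 -0.0893]
turn deg [-0.08  0.24  0.24]
```

>>> servo_tool(
  moves="0.03 -0.05 -0.02 0 0 0; 0.06 -0.1 -0.05 0 0 0; 0.094 -0.153 -0.09 0 0 0; 0.094 -0.153 -0.09 0 0 0; 0.094 -0.153 -0.09 0 0 0",
)

```text
t: 1.78
ee_pos: [564.5, 8.9, 150.8]
orientation: [-0.845, 0.764, -1.325]
ft_force: [0.7, 0.5, 0.4]
width: 87.7
```

```bash
python3 - <<'E'
from h import *
import pickle
st()
o,im=cam('wrist'); save(im,'w1.png'); pickle.dump((o,im),open('pics/w1.pkl','wb'))
E
```

```text
t 1.77 p [564.5   8.9 150.8] F [0.7 0.5 0.4] M [-0.03  0.25  0.01] w 87.7
```

View pics/w1.png

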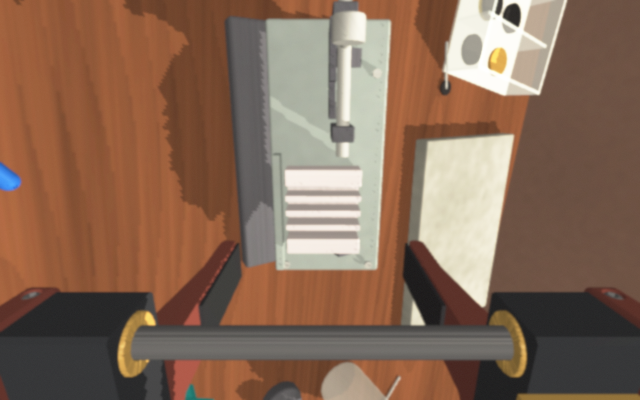

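```bash
cat > m3.py <<'E'
from h import *
import pickle
o,im=pickle.load(open('pics/w1.pkl','rb')); W=cloud(im,o); C=CM()
L=(W-O)@C
# plate region
pl=np.zeros((400,640),bool); pl[40:140,285:320]=1; pl[180:250,365:376]=1; pl[256:264,300:360]=1
pl&=np.abs(L[...,2])<8
P=W[pl]; c=P.mean(0); N=np.linalg.svd(P-c,full_matrices=False)[2][2]; N*=np.sign(N[2])
print('lean',np.degrees(np.arccos(N[2])),'yaw',np.arctan2(-N[1],-N[0]),'z0',np.median(L[...,2][pl]))
k=pl.copy();k[:]=0;k[168:253,288:358]=1
for r in range(160,262,2): print(r, L[r,300:350].mean(0).round(1), im['pixels'][r,320:330].mean(0).round())
crop(im,220,0,400,280,3,'w1c.png')
E
python3 m3.py
```

```text
lean 30.141976956269964 yaw 0.09610605745561861 z0 0.4385964661281336
160 [ 1.3 39.3  0.5] [173. 178. 163.]
162 [nan nan nan] [173. 179. 163.]
164 [ 1.4 36.3  0.4] [171. 174. 160.]
166 [ 1.3 35.5  4.6] [160. 152. 143.]
168 [ 1.2 35.6 12.4] [164. 153. 144.]
170 [ 1.2 35.3 18.3] [230. 219. 208.]
172 [ 1.2 33.9 18.6] [248. 241. 233.]
174 [nan nan nan] [248. 241. 234.]
176 [nan nan nan] [248. 240. 232.]
178 [ 1.2 29.6 18.4] [248. 240. 233.]
180 [ 1.2 28.2 18.5] [248. 240. 232.]
182 [ 1.2 26.8 18.7] [248. 240. 232.]
184 [ 1.2 25.3 18.6] [247. 239. 231.]
186 [ 1.2 23.8 18.3] [239. 229. 221.]
188 [nan nan nan] [228. 217. 206.]
190 [ 1.4 16.5  1.6] [194. 180. 171.]
192 [nan nan nan] [157. 146. 138.]
194 [ 1.3 16.5 13.2] [161. 150. 142.]
196 [ 1.2 16.5 18.5] [224. 212. 199.]
198 [ 1.2 15.  18.6] [247. 240. 232.]
200 [ 1.3 13.5 18.6] [246. 238. 231.]
202 [1.4 6.9 1.4] [232. 221. 211.]
204 [1.4 5.5 2.2] [188. 175. 165.]
206 [1.4 5.5 7.5] [156. 145. 138.]
208 [ 1.3  5.6 12.6] [157. 145. 138.]
210 [ 1.3  5.5 17.1] [206. 191. 181.]
212 [ 1.3  4.5 18.6] [246. 238. 231.]
214 [ 1.3  3.  18.8] [247. 2
[... 207 characters left out ...]
.3 -6.4 18.5] [244. 235. 227.]
228 [ 1.3 -7.9 18.5] [246. 238. 231.]
230 [  1.5 -16.3   1.4] [223. 210. 198.]
232 [  1.5 -16.5   5.1] [160. 148. 141.]
234 [  1.4 -16.4   9.4] [155. 144. 137.]
236 [  1.4 -16.4  13.4] [159. 147. 140.]
238 [nan nan nan] [189. 176. 166.]
240 [  1.3 -17.5  18.5] [243. 234. 226.]
242 [  1.3 -19.1  18.6] [247. 239. 231.]
244 [  1.3 -20.7  18.6] [246. 238. 230.]
246 [  1.3 -22.3  18.6] [246. 238. 230.]
248 [  1.3 -24.   18.6] [246. 238. 230.]
250 [nan nan nan] [246. 237. 230.]
252 [  1.4 -27.3  18.5] [240. 232. 223.]
254 [nan nan nan] [202. 202. 187.]
256 [  1.5 -39.1   1.2] [189. 194. 178.]
258 [  1.6 -41.1   0.7] [188. 194. 177.]
260 [nan nan nan] [188. 195. 178.]
```

View pics/w1c.png

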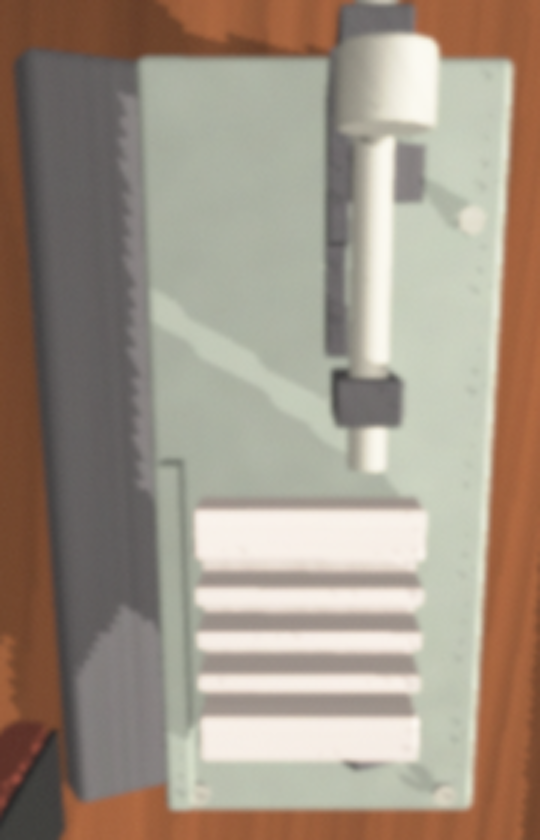

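```bash
cat > m4.py <<'E'
from h import *
import pickle
o,im=pickle.load(open('pics/w1.pkl','rb')); W=cloud(im,o); C=CM(); L=(W-O)@C
z=L[...,2]
roi=np.zeros_like(z,bool); roi[5:285,225:400]=1
k=roi&(np.abs(z-18.5)<1.2)&(L[...,1]<37)&(L[...,1]>-32); r=cv2.minAreaRect(L[k][:,:2].astype(np.float32)); print('pack',r)
k=roi&(np.abs(z-.5)<1.5); r=cv2.minAreaRect(L[k][:,:2].astype(np.float32)); print('plate',r, np.percentile(L[k][:,:2],[.5,99.5],axis=0))
k=roi&(np.abs(z-12.2)<1.)&(L[...,0]<-28); r=cv2.minAreaRect(L[k][:,:2].astype(np.float32)); print('lip',r)
k=roi&(z>65); r=cv2.minAreaRect(L[k][:,:2].astype(np.float32)); print('knob',k.sum(),r,L[k].min(0),L[k].max(0),L[k].mean(0))
k=roi&(z>30)&(z<45)&(L[...,1]<100); print('bar',np.percentile(L[k],[1,50,99],axis=0).round(1))
k=roi&(z>31)&(z<41)&(L[...,1]<64)&(L[...,1]>40); print('tip',L[k][:,1].min(), L[k][:,0].mean())
for c in range(285,362,5):
    pass
# yaw: fin edge: +y outer face of the upper cheek, per column
ks=roi&(z>6)&(z<16)&(L[...,1]>30)&(L[...,1]<40)
p=np.polyfit(L[ks][:,0],L[ks][:,1],1); print('edge slope',p)
for a in(16.5,5.5,-5.5,-16.5):
    ks=roi&(z>4)&(z<16)&(np.abs(L[...,1]-a)<2)&(np.abs(L[...,0])<24); print(a,np.polyfit(L[ks][:,0],L[ks][:,1],1),ks.sum())
E
python3 m4.py
```

```text
pack ((-0.1384754180908203, 3.5994205474853516), (53.976802825927734, 64.53521728515625), 0.06536619365215302)
plate ((2.8416099548339844, 40.800559997558594), (185.5066375732422, 83.74362182617188), 89.84693908691406) [[-38.48147327 -50.71739135]
 [ 44.20938874 132.68021445]]
lip ((-33.759952545166016, -0.010845184326171875), (89.88251495361328, 5.234919548034668), 89.78055572509766)
knob 1772 ((-17.496627807617188, 56.7535400390625), (144.56280517578125, 18.807065963745117), 62.85458755493164) [-51.52158268 -10.33851003  65.0400416 ] [ 19.53063003 119.67369123 113.41546922] [-10.08867087  72.02032095  84.89812356]
bar [[ 3.6 48.6 33.6]
 [10.9 74.3 38.2]
 [18.1 99.6 41.5]]
tip 47.607347537388 11.601292797073711
edge slope [4.02085053e-03 3.54619949e+01]
16.5 [-3.68535714e-03  1.65333138e+01] 279
5.5 [-2.31389463e-03  5.56002049e+00] 311
-5.5 [-8.42404547e-04 -5.44901990e+00] 341
-16.5 [-2.34133062e-03 -1.64595398e+01] 372
```

```bash
cat >> h.py <<'E'
def downM(az): 
    c,s=np.cos(az),np.sin(az); return np.array([[s,0,c],[-c,0,s],[0,-1,0]],float)
E
python3 - <<'E'
from h import *
print(np.linalg.det(downM(-.35)));mv([487,-306,155],downM(np.radians(-20.2)))
E
```

```text
1.0
shift m [-0.0782 -0.3134  0.0051]
turn deg [  3.96  30.01 -25.33]
```

>>> servo_tool(
  moves="-0.01 -0.03 0.02 0 0 0; -0.02 -0.09 0.02 1 7 -6; -0.04 -0.15 0.01 2 14 -12; -0.06 -0.21 0.005 3 22 -18; -0.078 -0.27 0.005 4 30 -25.3; -0.078 -0.313 0.005 4 30 -25.3; -0.078 -0.313 0.005 4 30 -25.3; -0.078 -0.313 0.005 4 30 -25.3",
)

```text
t: 2.82
ee_pos: [485.4, -302.1, 156.4]
orientation: [-1.019, 1.466, -1.462]
ft_force: [-1.0, 0.1, -0.5]
width: 87.5
```

```bash
cat > m5.py <<'E'
from h import *
import pickle
st()
o,im=cam('wrist'); save(im,'w2.png'); pickle.dump((o,im),open('pics/w2.pkl','wb'))
W=cloud(im,o)
near=(np.abs(W[...,0]-487)<60)&(np.abs(W[...,1]+306)<60)
b=near&(W[...,2]<6); print('bench',np.median(W[b][:,2]))
m=near&(np.abs(W[...,2]-28)<3); r=cv2.minAreaRect(W[m][:,:2].astype(np.float32)); print('plate',m.sum(),r,np.median(W[m][:,2]))
m=near&(W[...,2]>57)&(W[...,2]<63); r=cv2.minAreaRect(W[m][:,:2].astype(np.float32)); print('tab',m.sum(),r,np.median(W[m][:,2]))
E
python3 m5.py
```

```text
t 2.83 p [ 485.4 -302.1  156.4] F [-1.   0.1 -0.5] M [-0.01  0.04 -0.  ] w 87.5
bench 0.28810000075648645
plate 4517 ((487.5246887207031, -306.6475524902344), (66.134765625, 60.04124069213867), 68.54132080078125) 28.252224600696707
tab 507 ((487.6678466796875, -306.50140380859375), (26.110048294067383, 11.693366050720215), 67.81717681884766) 60.22077429071501
```

View pics/w2.png

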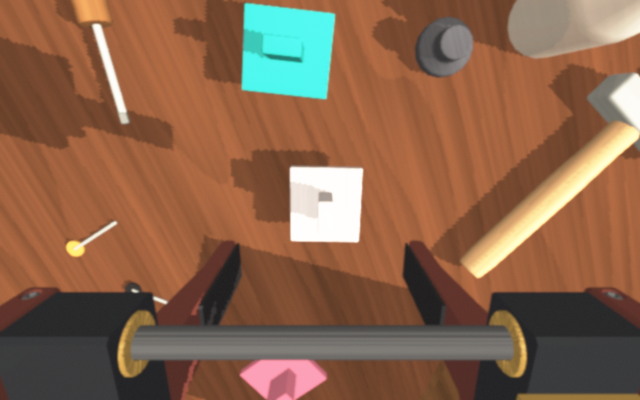

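```bash
python3 - <<'E'
from h import *
st();mv([487.6,-306.6,50.5],downM(np.radians(-21.5)))
E
```

```text
t 2.88 p [ 485.6 -301.6  156.5] F [-1.   0.9 -1. ] M [-0.05  0.07  0.02] w 87.9
shift m [ 0.002 -0.005 -0.106]
turn deg [-0.16  0.02 -1.34]
```

>>> servo_tool(
  moves="0.002 -0.005 -0.02 0 0 -1.3; 0.002 -0.005 -0.045 0 0 -1.3; 0.002 -0.005 -0.07 0 0 -1.3; 0.002 -0.005 -0.08 0 0 -1.3; 0.002 -0.005 -0.08 0 0 -1.3; 0.002 -0.005 -0.08 0 0 -1.3",
  hand=120,
)

```text
t: 3.62
ee_pos: [488.6, -307.9, 77.2]
orientation: [-1.005, 1.479, -1.479]
ft_force: [-0.3, 0.6, -0.1]
width: 46.5
```

```bash
python3 - <<'E'
from h import *
st();mv([487.6,-306.6,50.5],downM(np.radians(-21.5)))
E
```

```text
t 3.62 p [ 488.6 -307.9   77.2] F [-0.3  0.6 -0.1] M [-0.08  0.08  0.  ] w 46.5
shift m [-0.001   0.0013 -0.0267]
turn deg [-0.11  0.14 -0.04]
```

>>> servo_tool(
  moves="-0.001 0.001 -0.015 0 0 0; -0.001 0.001 -0.0265 0 0 0; -0.001 0.001 -0.0265 0 0 0; -0.001 0.001 -0.0265 0 0 0",
)

```text
t: 4.12
ee_pos: [487.1, -306.9, 50.1]
orientation: [-1.005, 1.48, -1.478]
ft_force: [-0.3, -0.4, -0.1]
width: 46.5
```

```bash
python3 - <<'E'
from h import *
st();mv([487.6,-306.6,50.5],downM(np.radians(-21.5)))
E
```

```text
t 4.12 p [ 487.1 -306.9   50.1] F [-0.3 -0.4 -0.1] M [-0.04  0.11 -0.02] w 46.5
shift m [0.0005 0.0003 0.0004]
turn deg [-0.15  0.08 -0.02]
```

Within 0.5 mm. Close, then lift.

>>> servo_tool(
  moves="0 0 0 0 0 0; 0 0 0 0 0 0; 0 0 0 0 0 0; 0 0 0 0 0 0; 0 0 0 0 0 0; 0 0 0 0 0 0; 0 0 0.01 0 0 0; 0 0 0.03 0 0 0",
  hand=255,
)

```text
t: 5.12
ee_pos: [486.6, -306.5, 80.5]
orientation: [-1.006, 1.482, -1.477]
ft_force: [0.3, -0.0, -1.2]
width: 11.8
```

```bash
python3 - <<'E'
from h import *
st();C=CM(.098); mv(O+C@[0,3.5,50.5+90],toolM(C))
E
```

```text
t 5.12 p [ 486.6 -306.5   80.5] F [ 0.3 -0.  -1.2] M [-0.09  0.06 -0.06] w 11.8
shift m [0.0607 0.3171 0.1032]
turn deg [ -4.37 -30.03  26.41]
```

>>> servo_tool(
  moves="0 0 0.05 0 0 0; 0.005 0.02 0.09 0 0 0; 0.015 0.07 0.103 -1 -7 6; 0.03 0.12 0.103 -2 -14 12; 0.045 0.17 0.103 -3 -22 18; 0.055 0.22 0.103 -4.4 -30 26.4; 0.06 0.27 0.103 -4.4 -30 26.4; 0.06 0.317 0.103 -4.4 -30 26.4",
)

```text
t: 6.12
ee_pos: [546.4, 5.9, 183.9]
orientation: [-0.844, 0.764, -1.326]
ft_force: [0.8, -0.4, -1.9]
width: 11.8
```

>>> servo_tool(
  moves="0 0 0 0 0 0; 0 0 0 0 0 0",
)

```text
t: 6.38
ee_pos: [547.4, 4.0, 184.0]
orientation: [-0.845, 0.763, -1.326]
ft_force: [0.6, -0.3, -0.6]
width: 11.6
```

```bash
cat > m6.py <<'E'
from h import *
import pickle,sys
n=sys.argv[1]
st();C=CM(.098); o=ctrl.get_obs(); print('L tcp',((np.array(o['ee_pos'])-O)@C).round(2)); mv(O+C@[0,3.5,float(sys.argv[2])],toolM(C))
if n!='0':
    o,im=cam('wrist'); save(im,n+'.png'); pickle.dump((o,im),open('pics/'+n+'.pkl','wb'))
E
python3 m6.py w3 90
```

```text
t 6.38 p [547.4   4.  184. ] F [ 0.6 -0.3 -0.6] M [-0.1   0.33 -0.08] w 11.6
L tcp [ -0.25  -3.11 140.98]
shift m [ 0.0249  0.0091 -0.044 ]
turn deg [ 0.08  0.09 -0.04]
```

View pics/w3.png

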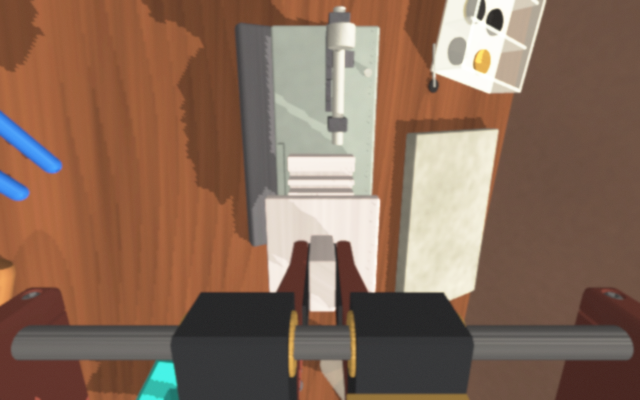

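```bash
cat > m7.py <<'E'
from h import *
import pickle,sys
o,im=pickle.load(open('pics/%s.pkl'%sys.argv[1],'rb'))
W=cloud(im,o); T=R.from_rotvec(o['orientation']).as_matrix(); Q=(W-o['ee_pos'])@T
m=(Q[...,1]>15)&(Q[...,1]<30)&(np.abs(Q[...,0])<50)&(np.abs(Q[...,2])<45); m[:150]=0
P=Q[m]; A=np.c_[P[:,0],P[:,2],np.ones(len(P))]; k=np.linalg.lstsq(A,P[:,1],rcond=None)[0]
print('tool y of plate',np.median(P[:,1]),'tilts',k.round(4),'x',np.percentile(P[:,0],[.3,99.7]),'z',np.percentile(P[:,2],[.3,99.7]))
e=m&(Q[...,0]<-28); 
# edge of plate at -x per column
xs=[];zs=[]
for c in range(270,376,3):
    r=np.where(m[:,c])[0]
    if len(r): xs.append(Q[r[0],c,0]); zs.append(Q[r[0],c,2])
print('edge -x', np.polyfit(zs,xs,1), np.round(xs,1))
C=CM(.098); L=(W-O)@C
k=(np.abs(L[...,2]-18.5)<1.2)&(L[...,1]<38)&(L[...,1]>0)&(np.abs(L[...,0])<30); k[197:]=0
print('pack top edge y',np.percentile(L[k][:,1],[99,99.8]),'x',np.percentile(L[k][:,0],[1,99]))
for a in(35.5,16.5):
    ks=(L[...,2]>4)&(L[...,2]<16)&(np.abs(L[...,1]-a)<2)&(np.abs(L[...,0])<24); ks[197:]=0; print(a,L[ks][:,1].mean(),ks.sum())
E
python3 m7.py w3
```

```text
tool y of plate 22.36292972689674 tilts [-2.55000e-02 -3.00000e-04  2.20325e+01] x [-33.00615638  21.27827122] z [-29.09962578  30.50535571]
edge -x [ 3.07526080e-03 -3.26829456e+01] [-32.7 -32.6 -32.9 -32.8 -32.9 -32.6 -32.6 -32.7 -32.8 -32.7 -32.8 -32.7
 -33.  -32.5 -32.8 -32.6 -32.6 -32.6 -33.1 -32.7 -32.5 -33.  -32.6 -32.7
 -32.6 -32.5 -32.5 -32.6 -32.8 -32.4 -32.6 -32.8 -32.7 -32.4 -32.7 -32.5]
pack top edge y [35.22260454 35.7508121 ] x [-26.49622787  26.02869292]
35.5 35.5072968249887 139
16.5 16.518706427131793 182
```

```bash
cat >> m7.py <<'E'
for lo,hi in((-32,-25),(-25,-18),(-18,-10),(-10,0),(0,10),(10,22)):
    for s in(-1,1):
        k=m&(Q[...,0]>lo)&(Q[...,0]<hi)&(Q[...,2]*s>16)&(Q[...,2]*s<29); print(lo,hi,s,k.sum(),np.median(Q[k][:,1]).round(2) if k.any() else '')
E
python3 m7.py w3 | tail -12
```

```text
-32 -25 -1 320 22.42
-32 -25 1 322 22.35
-25 -18 -1 304 22.32
-25 -18 1 302 22.38
-18 -10 -1 341 22.41
-18 -10 1 341 22.36
-10 0 -1 398 22.3
-10 0 1 377 22.3
0 10 -1 331 22.24
0 10 1 293 22.21
10 22 -1 212 22.29
10 22 1 161 22.12
```

```bash
sed -i 's/3\.5,float/3.7,float/' m6.py; python3 m6.py 0 75
```

```text
t 6.42 p [547.4   3.4 183.8] F [-0.5 -0.2 -1.5] M [-0.1   0.37  0.04] w 12.0
L tcp [ -0.4   -3.74 140.85]
shift m [ 0.0324  0.0107 -0.0568]
turn deg [0.07 0.08 0.05]
```

>>> servo_tool(
  moves="0.01 0.01 -0.015 0 0 0; 0.02 0.01 -0.035 0 0 0; 0.028 0.0105 -0.049 0 0 0; 0.0325 0.0105 -0.0568 0 0 0; 0.0325 0.0105 -0.0568 0 0 0; 0.0325 0.0105 -0.0568 0 0 0",
)

```text
t: 7.18
ee_pos: [581.1, 12.0, 130.1]
orientation: [-0.847, 0.772, -1.322]
ft_force: [-0.1, 0.3, -0.5]
width: 11.7
```

```bash
python3 m6.py w4 75; python3 m7.py w4|tail -5; python3 m6.py 0 75;python3 m6.py 0 75
```

```text
t 7.17 p [581.1  12.  130.1] F [-0.1  0.3 -0.5] M [-0.13  0.4   0.02] w 11.7
L tcp [ 2.54  1.57 77.17]
shift m [-0.0013  0.002  -0.0032]
turn deg [-0.15 -0.35 -0.03]
-10 0 1 380 22.26
0 10 -1 335 22.24
0 10 1 288 22.22
10 22 -1 207 22.22
10 22 1 172 22.3
t 7.22 p [581.1  12.2 130.2] F [ 0.8  1.2 -1.4] M [-0.05  0.34 -0.01] w 12.0
L tcp [ 2.58  1.79 77.27]
shift m [-0.0013  0.0018 -0.0033]
turn deg [-0.15 -0.34 -0.05]
t 7.22 p [581.1  12.2 130.2] F [ 0.8  1.2 -1.4] M [-0.05  0.34 -0.01] w 12.0
L tcp [ 2.58  1.79 77.27]
shift m [-0.0013  0.0018 -0.0033]
turn deg [-0.15 -0.34 -0.05]m7.py:19: RuntimeWarning: Mean of empty slice.
  ks=(L[...,2]>4)&(L[...,2]<16)&(np.abs(L[...,1]-a)<2)&(np.abs(L[...,0])<24); ks[197:]=0; print(a,L[ks][:,1].mean(),ks.sum())
  ret = ret.dtype.type(ret / rcount)
```

View pics/w4.png

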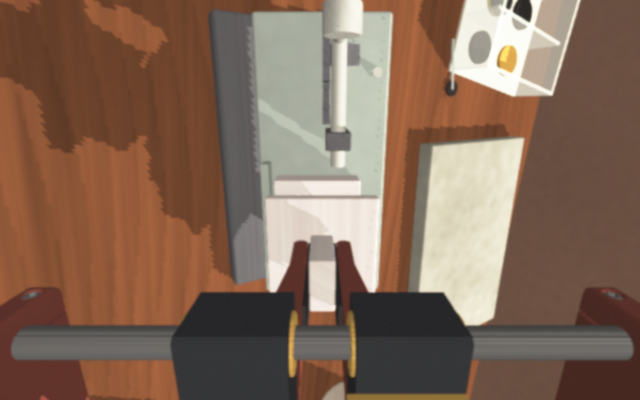

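>>> servo_tool(
  moves="-0.0013 0.0019 -0.003 -0.15 -0.3 0; -0.0013 0.0019 -0.003 -0.15 -0.3 0; -0.0013 0.0019 -0.003 -0.15 -0.3 0; -0.0013 0.0019 -0.003 -0.15 -0.3 0",
)

```text
t: 7.72
ee_pos: [581.1, 13.6, 129.7]
orientation: [-0.848, 0.77, -1.319]
ft_force: [-0.2, 0.9, -2.1]
width: 11.8
```

```bash
python3 m6.py 0 66
```

```text
t 7.72 p [581.1  13.6 129.7] F [-0.2  0.9 -2.1] M [-0.07  0.41 -0.02] w 11.8
L tcp [ 2.41  3.18 76.76]
shift m [ 0.0032  0.0008 -0.0105]
turn deg [-0.17 -0.35 -0.22]
```

```bash
python3 - <<'E'
from h import *
o=ctrl.get_obs(); print(np.round(o['qpos'],3),np.round(o['joint_torque'],1),np.round(o['qvel'],3))
E
```

```text
[-0.032  0.419  2.125  0.69   0.108 -0.801] [ -0.  -44.  -16.8   0.2  -1.4   0. ] [-0.001  0.002 -0.001  0.     0.    -0.   ]
```

```bash
cat > kin.py <<'E'
from h import *
from scipy.optimize import least_squares
import pickle
Ry=lambda a:R.from_euler('y',a).as_matrix(); Rz=lambda a:R.from_euler('z',a).as_matrix()
def fk(q,p):
    s,h,a2,e,a3,d,l=p
    B=Rz(q[0]); U=B@Ry(q[1]); F=U@Ry(q[2])
    w=B@[s,l,h]+U@[0,0,a2]+F@[e,0,a3]
    E=F@Rz(q[3])@Ry(q[4])@Rz(q[5])
    return w+E@[0,0,d],E   # E: z = tool y
def data():
    D=[]
    for n in('w1','w2','w3','w4'):
        D.append(pickle.load(open(f'pics/{n}.pkl','rb'))[0])
    D.append(ctrl.get_obs()); D.append(dict(qpos=np.array([1.203,.424,1.631,0,1.089,-.019]),ee_pos=np.array([213.392,586.89,240.902]),orientation=np.array([-1.555,.274,-.274])))
    return D
D=data()
if __name__=='__main__':
    f=lambda p:np.concatenate([fk(d['qpos'],p)[0]-d['ee_pos'] for d in D])
    r=least_squares(f,[0,400,400,0,400,250,0],loss='soft_l1'); print(r.x.round(1),f(r.x).round(1)); np.save('kin.npy',r.x)
    for d in D:
        E=fk(d['qpos'],r.x)[1]; T=R.from_rotvec(d['orientation']).as_matrix(); print(np.round(d['qpos'],3),(E.T@T).round(3).tolist())
E
python3 kin.py
```

```text
[ -1.  313.9 563.9  78.1 486.3 291.4  11.9] [-0.   0.   0.   0.  -0.1  0.   0.   0.   0.1 -0.   0.  -0.  -0.   0.
 -0.   0.  -0.  -0. ]
[-0.041  0.357  2.155  0.563  0.13  -0.682] [[-0.0, -0.0, -1.0], [-1.0, 0.0, 0.0], [0.0, 1.0, -0.0]]
[-0.579  0.459  1.807  0.003  0.877 -0.228] [[-0.0, 0.0, -1.0], [-1.0, 0.0, 0.0], [0.0, 1.0, 0.0]]
[-0.054  0.266  2.173  0.393  0.197 -0.52 ] [[-0.0, 0.0, -1.0], [-1.0, 0.0, 0.0], [-0.0, 1.0, -0.0]]
[-0.034  0.418  2.125  0.678  0.109 -0.788] [[-0.0, -0.0, -1.0], [-1.0, 0.0, -0.0], [0.0, 1.0, -0.0]]
[-0.032  0.419  2.125  0.69   0.108 -0.801] [[0.0, -0.0, -1.0], [-1.0, 0.0, -0.0], [0.0, 1.0, 0.0]]
[ 1.203  0.424  1.631  0.     1.089 -0.019] [[0.0, -0.001, -1.0], [-1.0, -0.0, -0.0], [-0.0, 1.0, -0.001]]
```

```bash
cat > ik.py <<'E'
from kin import *
P=np.load('kin.npy')
G=np.array([[0,0,-1],[-1,0,0],[0,1,0]],float)
def ik(p,T,q0):
    def f(q):
        x,E=fk(q,P); return np.r_[(x-p)/100,R.from_matrix((E@G).T@T).as_rotvec()]
    r=least_squares(f,q0,xtol=1e-12); return r.x,np.linalg.norm(r.fun)
if __name__=='__main__':
    C=CM(.098); T=toolM(C)
    qa=D[4]['qpos']
    for z in(141,105,76,70,64,58,50.8):
        for name,q0 in(('A',qa),('B',np.array([-.03,.4,2.1,.69+np.pi,.2,-.8-np.pi]))):
            q,e=ik(O+C@[0,3.7,z],T,q0); print(z,name,q.round(3),e.round(4))
E
python3 ik.py
```

```text
141 A [-0.038  0.265  2.173  0.357  0.196 -0.469] 0.0
141 B [-0.038  0.265  2.173  3.498 -0.196 -3.61 ] 0.0
105 A [-0.032  0.353  2.153  0.513  0.133 -0.623] 0.0
105 B [-0.032  0.353  2.153  3.655 -0.133 -3.764] 0.0
76 A [-0.028  0.422  2.133  0.755  0.092 -0.862] 0.0
76 B [-0.028  0.422  2.133  3.896 -0.092 -4.004] 0.0
70 A [-0.027  0.436  2.128  0.827  0.085 -0.934] 0.0
70 B [-0.027  0.436  2.128  3.969 -0.085 -4.076] 0.0
64 A [-0.026  0.45   2.123  0.91   0.079 -1.016] 0.0
64 B [-0.026  0.45   2.123  4.052 -0.079 -4.158] 0.0
58 A [-0.025  0.464  2.118  1.004  0.073 -1.109] 0.0
58 B [-0.025  0.464  2.118  4.145 -0.073 -4.251] 0.0
50.8 A [-0.024  0.48   2.112  1.131  0.068 -1.236] 0.0
50.8 B [-0.024  0.48   2.112  4.273 -0.068 -4.378] 0.0
```

```bash
cat > psi.py <<'E'
from ik import *
C=CM(.098); T0=toolM(C)
S=load('scene0'); W=cloud(S); k=(np.abs(W[...,0]-505)<60)&(np.abs(W[...,1]+90)<60); print('free? z',np.percentile(W[k][:,2],[1,50,99,100]))
for psi in(-.25,-.2,-.15,.15,.2,.25):
    T=R.from_rotvec(C[:,0]*psi).as_matrix()@T0; q=D[2]['qpos']; print('psi',psi,'tool y in C',(C.T@T[:,1]).round(2))
    Td=R.from_rotvec(np.array([1,0,0])*psi).as_matrix()@downM(0)
    qq,e=ik([505,-90,52],Td,D[1]['qpos']); print('  bench',qq.round(2),e.round(4))
    q=qq
    for z in(141,76,51.5):
        q,e=ik(O+C@[0,3.7,z],T,q); print('  ',z,q.round(3),e.round(4))
E
python3 psi.py
```

```text
free? z [-2.46354207  1.85156156  7.67815133 32.2478723 ]
psi -0.25 tool y in C [ 0.   -0.25 -0.97]
  bench [-0.06  0.58  1.99 -0.45  0.6   0.32] 0.0
   141 [ 0.141  0.286  2.171 -1.022  0.32   1.038] 0.0
   76 [ 0.138  0.442  2.128 -1.366  0.276  1.394] 0.0
   51.5 [ 0.137  0.498  2.107 -1.493  0.27   1.525] 0.0
psi -0.2 tool y in C [ 0.   -0.2  -0.98]
  bench [-0.09  0.57  1.99 -0.36  0.59  0.22] 0.0
   141 [ 0.106  0.277  2.174 -0.891  0.264  0.881] 0.0
   76 [ 0.105  0.434  2.132 -1.317  0.211  1.318] 0.0
   51.5 [ 0.105  0.49   2.112 -1.487  0.204  1.491] 0.0
psi -0.15 tool y in C [ 0.   -0.15 -0.99]
  bench [-0.12  0.57  1.99 -0.27  0.59  0.11] 0.0
   141 [ 0.07   0.271  2.176 -0.687  0.216  0.651] 0.0
   76 [ 0.072  0.427  2.135 -1.206  0.147  1.18 ] 0.0
   51.5 [ 0.073  0.484  2.114 -1.454  0.138  1.431] 0.0
psi 0.15 tool y in C [ 0.    0.15 -0.99]
  bench [-0.28  0.58  1.95  0.24  0.66 -0.47] 0.0
   141 [-0.143  0.282  2.158  0.889  0.346 -1.075] 0.0
   76 [-0.125  0.436  2.117  1.189  0.279 -1.375] 0.0
   51.5 [-0.119  0.492  2.097  1.313  0.264 -1.498] 0.0
psi 0.2 tool y in C [ 0.    0.2  -0.98]
  bench [-0.31  0.59  1.94  0.3   0.69 -0.55] 0.0
   141 [-0.176  0.292  2.15   0.96   0.406 -1.169] 0.0
   76 [-0.156  0.444  2.109  1.212  0.344 -1.423] 0.0
   51.5 [-0.149  0.5    2.088  1.311  0.329 -1.522] 0.0
psi 0.25 tool y in C [ 0.    0.25 -0.97]
  bench [-0.33  0.6   1.94  0.36  0.72 -0.62] 0.0
   141 [-0.207  0.304  2.141  1.008  0.468 -1.24 ] 0.0
   76 [-0.185  0.455  2.099  1.222  0.408 -1.457] 0.0
   51.5 [-0.178  0.51   2.078  1.303  0.394 -1.539] 0.0
```

```bash
python3 - <<'E'
from ik import *
mv([500,-85,51],downM(.098)); q,e=ik([500,-85,51],downM(.098),D[1]['qpos']); print(q,e)
S=load('scene0'); W=cloud(S); k=(np.abs(W[...,0]-500)<45)&(np.abs(W[...,1]+85)<45); print('free? z',np.percentile(W[k][:,2],[1,50,99,100]))
E
```

```text
shift m [-0.0811 -0.0986 -0.0787]
turn deg [-3.16 29.5  -0.17]
[-1.91785368e-01  5.65649892e-01  1.98559025e+00 -1.22699604e-17
  5.90352507e-01 -2.89785368e-01] 6.362987224237075e-16
free? z [-2.51723793  1.92450297  6.69470017  7.73559412]
```

>>> servo_tool(
  moves="-0.01 0 0.03 0 0 0; -0.03 -0.02 0.05 -0.5 6 0; -0.05 -0.06 0.04 -1.2 13 0; -0.07 -0.09 0.01 -2 20 0; -0.081 -0.098 -0.03 -3.1 29.5 0; -0.081 -0.098 -0.055 -3.1 29.5 0; -0.081 -0.098 -0.055 -3.1 29.5 0; -0.081 -0.098 -0.055 -3.1 29.5 0",
)

```text
t: 8.72
ee_pos: [500.3, -84.4, 75.3]
orientation: [-1.253, 1.135, -1.134]
ft_force: [1.2, -0.1, -0.4]
width: 11.9
```

```bash
python3 - <<'E'
from h import *
st();mv([500,-85,50.8],downM(.098))
E
```

```text
t 8.72 p [500.3 -84.4  75.3] F [ 1.2 -0.1 -0.4] M [-0.11  0.09  0.02] w 11.9
shift m [-0.0003 -0.0006 -0.0245]
turn deg [-0.09  0.03 -0.14]
```

>>> servo_tool(
  moves="0 0 -0.012 0 0 0; 0 0 -0.02 0 0 0; 0 0 -0.0245 0 0 0; 0 0 -0.0245 0 0 0; 0 0 -0.0245 0 0 0",
)

```text
t: 9.35
ee_pos: [500.1, -84.5, 50.1]
orientation: [-1.254, 1.136, -1.134]
ft_force: [0.0, -0.6, -1.8]
width: 11.6
```

>>> servo_tool(
  moves="0 0 0 0 0 0; 0 0 0 0 0 0; 0 0 0 0 0 0; 0 0 0.001 4 0.4 0; 0 0 0.001 8.6 0.8 0; 0 0 0.001 8.6 0.8 0; 0 0 0.001 8.6 0.8 0",
  hand=130,
)

```text
t: 10.22
ee_pos: [499.9, -84.5, 51.1]
orientation: [-1.148, 1.208, -1.023]
ft_force: [0.2, 0.4, -0.1]
width: 43.2
```

```bash
python3 - <<'E'
from h import *
import pickle
st()
o,im=cam('wrist'); save(im,'w5.png'); pickle.dump((o,im),open('pics/w5.pkl','wb'))
W=cloud(im,o); near=(np.abs(W[...,0]-500)<60)&(np.abs(W[...,1]+85)<60); near[330:]=0
m=near&(np.abs(W[...,2]-28)<2); print('plate',cv2.minAreaRect(W[m][:,:2].astype(np.float32)),np.median(W[m][:,2]))
m=near&(np.abs(W[...,2]-60)<2.5); print('tab',cv2.minAreaRect(W[m][:,:2].astype(np.float32)),m.sum())
mv(None,R.from_rotvec(np.array([np.cos(.098),np.sin(.098),0])*.15).as_matrix()@downM(.098))
E
```

```text
t 10.22 p [499.9 -84.5  51.1] F [ 0.2  0.4 -0.1] M [-0.12  0.07 -0.01] w 43.2
plate ((500.54486083984375, -84.61172485351562), (59.941429138183594, 66.29143524169922), 5.315032005310059) 28.320246653465574
tab ((500.3487548828125, -84.40213012695312), (60.9123420715332, 26.222421646118164), 5.384149551391602) 1787
turn deg [-0.07  0.03 -0.15]
```

View pics/w5.png

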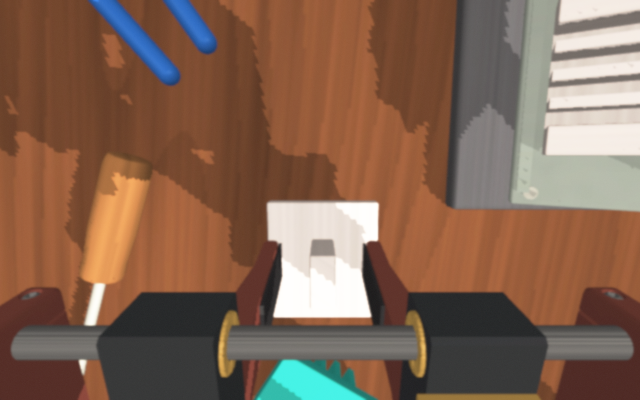

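Sink sits upright at (500.5,-84.6), squarely between the open fingers (tab near px 322,255). Regrip with the tilted tool.

>>> servo_tool(
  moves="0 0 0 0 0 0; 0 0 0 0 0 0; 0 0 0 0 0 0; 0 0 0 0 0 0; 0 0 0.01 0 0 0; 0 0 0.04 0 0 0; 0 0 0.07 0 0 0; 0 0 0.08 0 0 0",
  hand=255,
)

```text
t: 11.28
ee_pos: [501.0, -84.8, 133.0]
orientation: [-1.146, 1.206, -1.024]
ft_force: [-0.4, 0.6, -1.0]
width: 11.7
```

```bash
cat > go.py <<'E'
from h import *
import pickle,sys
# args: pic|0  Lx Ly Lz  : target TCP in L frame with tilted tool
PSI=.15
C=CM(.098); T=R.from_rotvec(C[:,0]*PSI).as_matrix()@toolM(C)
st(); o=ctrl.get_obs(); print('L tcp',((np.array(o['ee_pos'])-O)@C).round(2),'F in C',(C.T@o['ft_force']).round(1),'q',np.round(o['qpos'],2))
mv(O+C@[float(a) for a in sys.argv[2:5]],T); 
n=sys.argv[1]
if n!='0':
    o,im=cam('wrist'); save(im,n+'.png'); pickle.dump((o,im),open('pics/'+n+'.pkl','wb'))
    W=cloud(im,o); L=(W-o['ee_pos'])@(R.from_rotvec(o['orientation']).as_matrix()@T.T@C)  # sink-aligned axes at TCP
    m=(L[...,2]>-30)&(L[...,2]<-15)&(np.abs(L[...,1])<40)&(np.abs(L[...,0])<33)&(np.abs(L[...,0])>14); m[:150]=0;m[330:]=0
    P=L[m]; A=np.c_[P[:,0],P[:,1],np.ones(len(P))]; k=np.linalg.lstsq(A,P[:,2],rcond=None)[0]
    print('plate h',np.median(P[:,2]).round(2),'slopes x,y',k.round(4),'y+ edge',np.percentile(P[:,1],[99,99.8]).round(2),'x',np.percentile(P[:,0],[.3,99.7]).round(2))
E
python3 go.py w6 0 3.7 140
```

```text
t 11.28 p [501.  -84.8 133. ] F [-0.4  0.6 -1. ] M [-0.11  0.02 -0.01] w 11.7
L tcp [-73.28 -86.89 124.34] F in C [-0.8  0.6 -0.7] q [-0.27  0.44  1.93  0.19  0.83 -0.51]
shift m [0.0465 0.0956 0.0502]
turn deg [  2.88 -29.63  -0.14]
plate h -22.93 slopes x,y [ 1.10000e-03 -1.27000e-02 -2.28417e+01] y+ edge [32.62 32.7 ] x [-29.21  30.52]
```

>>> servo_tool(
  moves="0 0.01 0.04 0 0 0; 0.01 0.03 0.055 0.7 -7.5 0; 0.025 0.06 0.055 1.4 -15 0; 0.04 0.085 0.05 2.1 -22.5 0; 0.0465 0.0955 0.05 2.9 -29.6 0; 0.0465 0.0955 0.05 2.9 -29.6 0; 0.0465 0.0955 0.05 2.9 -29.6 0",
)

```text
t: 12.2
ee_pos: [545.5, 11.2, 180.0]
orientation: [-0.776, 0.817, -1.188]
ft_force: [0.2, -0.0, -1.7]
width: 12.4
```

```bash
python3 go.py 0 0 3.7 77
```

```text
t 12.20 p [545.5  11.2 180. ] F [ 0.2 -0.  -1.7] M [-0.16  0.33  0.04] w 12.4
L tcp [ -3.32   4.31 138.13] F in C [-0.7 -0.  -1.6] q [-0.14  0.29  2.16  0.89  0.35 -1.08]
shift m [ 0.0333  0.0027 -0.0513]
turn deg [-0.04 -0.35 -0.18]
```

>>> servo_tool(
  moves="0.012 0.001 -0.017 0 0 0; 0.024 0.002 -0.035 0 -0.3 0; 0.0333 0.0027 -0.0513 0 -0.3 -0.2; 0.0333 0.0027 -0.0513 0 -0.3 -0.2; 0.0333 0.0027 -0.0513 0 -0.3 -0.2; 0.0333 0.0027 -0.0513 0 -0.3 -0.2",
)

```text
t: 12.95
ee_pos: [579.9, 13.6, 130.5]
orientation: [-0.77, 0.811, -1.194]
ft_force: [0.3, -0.2, -2.0]
width: 12.2
```

```bash
python3 go.py w7 0 3.7 72
```

```text
t 12.95 p [579.9  13.6 130.5] F [ 0.3 -0.2 -2. ] M [-0.11  0.37  0.06] w 12.2
L tcp [ 1.81  3.32 78.07] F in C [-0.7 -0.3 -1.9] q [-0.13  0.43  2.12  1.18  0.28 -1.37]
shift m [ 0.0014  0.0005 -0.0062]
turn deg [-0.02  0.15  0.02]
plate h -23.28 slopes x,y [ 2.00000e-03 -1.24000e-02 -2.31948e+01] y+ edge [32.61 32.71] x [-29.23  30.5 ]
```

View pics/w7.png

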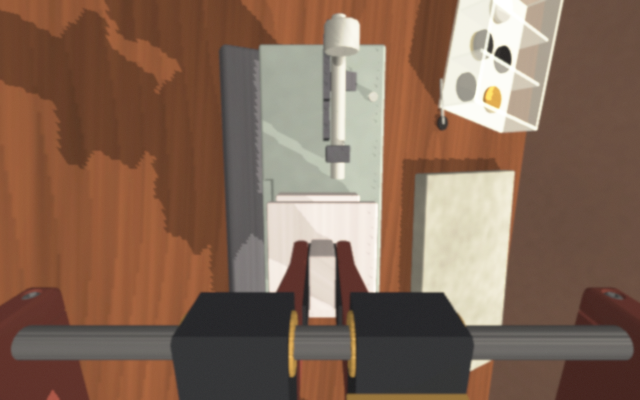

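>>> servo_tool(
  moves="0.0005 0.0008 -0.003 0 0.1 0; 0.0014 0.0008 -0.0062 0 0.15 0; 0.0014 0.0008 -0.0062 0 0.15 0; 0.0014 0.0008 -0.0062 0 0.15 0",
)

```text
t: 13.5
ee_pos: [581.3, 14.6, 123.5]
orientation: [-0.772, 0.814, -1.192]
ft_force: [0.5, -0.6, -1.7]
width: 11.8
```

```bash
python3 go.py 0 0 4 64
```

```text
t 13.50 p [581.3  14.6 123.5] F [ 0.5 -0.6 -1.7] M [-0.2   0.32 -0.05] w 11.8
L tcp [-0.43  4.11 71.29] F in C [-0.4 -0.6 -1.7] q [-0.12  0.45  2.11  1.21  0.28 -1.4 ]
shift m [ 0.004   0.0003 -0.0061]
turn deg [-0.03 -0.06  0.02]
```

>>> servo_tool(
  moves="0.001 0 -0.0013 0 0 0; 0.0015 0 -0.0022 0 0 0; 0.002 0.0001 -0.003 0 0 0; 0.0024 0.0001 -0.0035 0 0 0; 0.0024 0.0001 -0.0035 0 0 0",
)

```text
t: 14.12
ee_pos: [583.7, 14.6, 120.1]
orientation: [-0.772, 0.814, -1.192]
ft_force: [-0.2, -0.4, -0.5]
width: 11.5
```

```bash
python3 go.py 0 0 4 60
```

```text
t 14.12 p [583.7  14.6 120.1] F [-0.2 -0.4 -0.5] M [-0.19  0.36  0.02] w 11.5
L tcp [-4.00e-02  3.93e+00  6.71e+01] F in C [-0.4 -0.4 -0.3] q [-0.12  0.46  2.11  1.23  0.27 -1.42]
shift m [ 0.0036  0.0004 -0.0061]
turn deg [-0.03 -0.05  0.02]
```

>>> servo_tool(
  moves="0.001 0.0001 -0.0017 0 0 0; 0.002 0.0002 -0.0034 0 0 0; 0.0028 0.0003 -0.0048 0 0 0; 0.0036 0.0004 -0.0061 0 0 0; 0.0036 0.0004 -0.0061 0 0 0",
)

```text
t: 14.75
ee_pos: [587.3, 15.1, 113.9]
orientation: [-0.772, 0.814, -1.192]
ft_force: [0.8, 0.5, -1.8]
width: 11.7
```

```bash
python3 go.py 0 0 4 52
```

```text
t 14.75 p [587.3  15.1 113.9] F [ 0.8  0.5 -1.8] M [-0.2   0.34 -0.02] w 11.7
L tcp [-4.000e-02  4.010e+00  5.991e+01] F in C [-0.2  0.4 -2. ] q [-0.12  0.47  2.1   1.27  0.27 -1.45]
shift m [ 0.004   0.0004 -0.0068]
turn deg [-0.03 -0.06  0.02]
```

>>> servo_tool(
  moves="0.001 0.0001 -0.0017 0 0 0; 0.002 0.0002 -0.0034 0 0 0; 0.003 0.0003 -0.0051 0 0 0; 0.0037 0.0004 -0.0063 0 0 0; 0.0037 0.0004 -0.0063 0 0 0",
)

```text
t: 15.38
ee_pos: [591.0, 15.4, 107.6]
orientation: [-0.772, 0.814, -1.192]
ft_force: [-0.4, 0.7, -1.3]
width: 11.8
```

```bash
python3 go.py 0 0 4 51
```

```text
t 15.38 p [591.   15.4 107.6] F [-0.4  0.7 -1.3] M [-0.19  0.33 -0.04] w 11.8
L tcp [4.00e-02 4.03e+00 5.26e+01] F in C [-0.9  0.8 -1. ] q [-0.12  0.49  2.1   1.3   0.26 -1.49]
shift m [ 0.0008  0.     -0.0014]
turn deg [-0.03 -0.06  0.02]
```

>>> servo_tool(
  moves="0.0004 0 -0.0006 0 0 0; 0.0006 0.0001 -0.001 0 0 0; 0.0008 0.0001 -0.0014 0 0 0; 0.0008 0.0001 -0.0014 0 0 0",
)

```text
t: 15.88
ee_pos: [591.5, 15.4, 106.8]
orientation: [-0.771, 0.814, -1.193]
ft_force: [-6.5, -2.2, 7.7]
width: 11.8
```

```bash
python3 go.py 0 0 4 50
```

```text
t 15.88 p [591.5  15.4 106.8] F [-6.5 -2.2  7.7] M [-0.08  0.41  0.06] w 11.8
L tcp [ 0.14  3.97 51.7 ] F in C [-2.  -1.6 10. ] q [-0.12  0.49  2.1   1.31  0.26 -1.5 ]
shift m [ 0.0007  0.0001 -0.0015]
turn deg [-0.03 -0.02  0.03]
```

>>> servo_tool(
  moves="0 0 0 0 0 0; 0 0 0 0 0 0; 0 0 0 0 0 0; -0.01 -0.001 0.017 0 0 0; -0.03 -0.003 0.052 0 0 0; -0.045 -0.004 0.078 0 0 0; -0.045 -0.004 0.078 0 0 0",
  hand=100,
)

```text
t: 16.75
ee_pos: [547.1, 11.4, 186.1]
orientation: [-0.77, 0.811, -1.194]
ft_force: [0.5, -0.5, -0.3]
width: 53.3
```

```bash
cat > m8.py <<'E'
from h import *
import pickle,sys
o,im=cam('wrist'); n=sys.argv[1]; save(im,n+'.png'); pickle.dump((o,im),open('pics/'+n+'.pkl','wb'))
st(); C=CM(.098); W=cloud(im,o); L=(W-O)@C
m=(np.abs(L[...,0])<40)&(np.abs(L[...,1]-3.5)<45)&(L[...,2]>22)&(L[...,2]<32)
m&=(np.abs(L[...,1])<38); m[330:]=0
P=L[m]; A=np.c_[P[:,0],P[:,1],np.ones(len(P))]; k=np.linalg.lstsq(A,P[:,2],rcond=None)[0]
print('sink top z',np.median(P[:,2]),k.round(4),cv2.minAreaRect(P[:,:2].astype(np.float32)))
m=(L[...,1]>95)&(L[...,1]<130)&(L[...,2]>62)&(L[...,2]<84)&(np.abs(L[...,0]-8)<30)
print('knob',m.sum(),np.percentile(L[m],[1,50,99],axis=0).round(1),'world mean',W[m].mean(0).round(1))
m=(L[...,1]>40)&(L[...,1]<60)&(L[...,2]>34)&(L[...,2]<40); print('tip',L[m][:,1].min().round(1),np.median(L[m][:,0]).round(1))
m=(np.abs(L[...,2]-.5)<1.5)&(L[...,1]>45)&(L[...,0]<0); print('plate z',np.median(L[m][:,2]))
E
python3 m8.py w8
```

```text
t 16.80 p [547.2  11.4 185.1] F [ 0.2 -0.5 -0.5] M [-0.14  0.23  0.02] w 53.6
sink top z 28.543399134537566 [ 1.60000e-03 -2.00000e-03  2.85453e+01] ((0.6461315155029297, 3.7515926361083984), (65.44331359863281, 60.11871337890625), 89.96775817871094)
knob 581 [[  3.6 107.3  66.1]
 [ 11.1 112.3  78.8]
 [ 19.1 119.2  81.5]] world mean [577.5 123.1 134.8]
tip 40.2 -186.2
plate z 0.4394174870676333
```

View pics/w8.png

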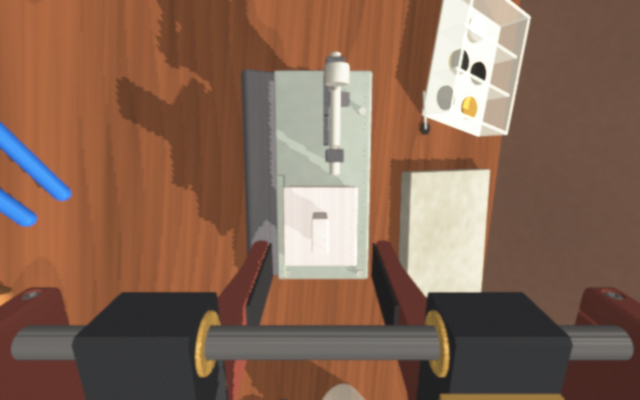

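```bash
cat > m9.py <<'E'
from ik import *
o,im=pickle.load(open('pics/w1.pkl','rb')); W=cloud(im,o); C=CM(.098); L=(W-O-C@[0,0,.44])@C
# height map
for z0 in range(0,1): pass
ys=range(48,134,6); xs=range(-40,46,4)
print('     ',*['%4d'%x for x in xs])
for y in ys:
    row=[]
    for x in xs:
        m=(np.abs(L[...,0]-x)<2)&(np.abs(L[...,1]-y)<3); row.append('%4.0f'%np.nanmax(L[...,2][m]) if m.any() else '   .')
    print('%4d '%y,*row)
Cy=C[:,1]; yd=R.from_rotvec(Cy*0)
def TT(a,s): # tool y leaning a rad (away from robot) from straight down, jaw along s*cy
    h=np.array([C[0,0],C[1,0],0]);h/=np.linalg.norm(h)
    ty=np.array([0,0,-1])*np.cos(a)+h*np.sin(a); tz=s*Cy; tx=np.cross(ty,tz); return np.stack([tx,ty,tz],1)
if __name__=='__main__':
  for a in(0,.15,.25):
   for s in(1,-1):
    T=TT(a,s); q=D[4]['qpos'].copy(); q[3]=0;q[4]=.5;q[5]=-.1-s*1.57
    for k in((12,113.3,72.5),(12,86,72.5),(-26,86,39)):
        p=O+C@(np.array(k)+[0,0,.44])-T[:,1]*8; q,e=ik(p,T,q); print(a,s,k,q.round(2),round(e,4))
E
python3 m9.py
```

```text
-40  -36  -32  -28  -24  -20  -16  -12   -8   -4    0    4    8   12   16   20   24   28   32   36   40   44
  48     0    1    1    1    2    1    2    1    1    2    2    2   38   40   38    2    2    2    1    1    2    1
  54     0    1    1    2    2    1    2    1    2    1    2   38   39   40   39    2    2    1    1    1    2    1
  60     0    2    1    2    2    2    2    2    1    1    1   41   41   42   42   41    2    1    2    1    2    1
  66     1    2    1    1    2    2    2    2    1    1    2   42   42   41   41   41    2    2    1    2    2    1
  72    -0    1    1    1    2    2    1    1    2    2    1   40   40   40   38    2    2    1    2    1    2    1
  78     0    2    2    2    1    2    2    2    2    2    1   40   40   39   39    2    2    2    1    1    1    2
  84     0    2    2    2    2    2    1    1    2    2    2   27   39   39   38    2    2    1    2    2    2    1
  90     0    2    2    2    2    1    1    2    2    2    1   39   40   39   38    2    2    1    2    2    1    1
  96     1    2    1    2    2    2    1    1    2    2    1   
[... 1191 characters left out ...]
, 72.5) [ 0.15  0.46  1.87 -0.01  0.66 -1.51] 0.0
0.15 1 (-26, 86, 39) [ 0.15  0.52  1.93 -0.02  0.54 -1.51] 0.0
0.15 -1 (12, 113.3, 72.5) [ 0.2   0.46  1.87 -0.02  0.66  1.69] 0.0
0.15 -1 (12, 86, 72.5) [ 0.15  0.46  1.87 -0.01  0.66  1.63] 0.0
0.15 -1 (-26, 86, 39) [ 0.15  0.52  1.93 -0.02  0.54  1.64] 0.0
0.25 1 (12, 113.3, 72.5) [ 0.2   0.44  1.93 -0.05  0.52 -1.42] 0.0
0.25 1 (12, 86, 72.5) [ 0.15  0.43  1.94 -0.03  0.52 -1.5 ] 0.0
0.25 1 (-26, 86, 39) [ 0.15  0.5   1.99 -0.04  0.4  -1.48] 0.0
0.25 -1 (12, 113.3, 72.5) [ 0.2   0.44  1.93 -0.05  0.52  1.72] 0.0
0.25 -1 (12, 86, 72.5) [ 0.15  0.43  1.94 -0.03  0.52  1.65] 0.0
0.25 -1 (-26, 86, 39) [ 0.15  0.5   1.99 -0.04  0.4   1.66] 0.0
```

```bash
cat > kn.py <<'E'
from m9 import *
import sys
# args: knob x y z (L, corrected), back-off
T=TT(.25,1); k=np.array([float(a) for a in sys.argv[1:4]]); b=float(sys.argv[4])
o=ctrl.get_obs(); kt=(np.array(o['ee_pos'])+R.from_rotvec(o['orientation']).as_matrix()[:,1]*8-O)@C-[0,0,.44]
print('knob pt in hand now',kt.round(1),'F in C',(C.T@o['ft_force']).round(1)); st()
p=O+C@(k+[0,0,.44])-T[:,1]*(8+b); print('target',p.round(1)); mv(p,T)
E
python3 kn.py 11.5 113.3 72.5 60 | tail -5
```

```text
knob pt in hand now [  0.8   5.5 133.4] F in C [-0.1 -0.5 -0.6]
t 16.80 p [547.2  11.4 185.1] F [ 0.2 -0.5 -0.5] M [-0.14  0.23  0.02] w 53.6
target [563.3 122.5 196.8]
shift m [0.0161 0.1111 0.0117]
turn deg [-40.53   1.67  80.61]
```

>>> servo_tool(
  moves="0.002 0.01 0.02 -5 0.2 10; 0.004 0.025 0.03 -10 0.4 20; 0.006 0.04 0.03 -15 0.6 30; 0.008 0.055 0.03 -20 0.8 40; 0.01 0.07 0.03 -25 1 50; 0.012 0.085 0.03 -30.2 1.2 60; 0.014 0.1 0.03 -35.3 1.4 70; 0.016 0.111 0.03 -40.5 1.7 80.6",
)

```text
t: 17.8
ee_pos: [562.8, 123.7, 212.7]
orientation: [-1.528, -0.221, -0.17]
ft_force: [0.2, 0.0, 0.1]
width: 53.2
```

```bash
python3 kn.py 11.5 113.3 72.5 60 | tail -5
```

```text
knob pt in hand now [ 35.4 114.6 144.2] F in C [0.2 0.  0. ]
t 17.80 p [562.8 123.7 212.7] F [0.2 0.  0.1] M [-0.02  0.1   0.03] w 53.2
target [563.3 122.5 196.8]
shift m [ 0.0004 -0.0012 -0.0159]
turn deg [-1.71 -0.1   3.52]
```

>>> servo_tool(
  moves="0.0004 -0.0012 -0.0159 -1.7 0 3.5; 0.0004 -0.0012 -0.0159 -1.7 0 3.5; 0.0004 -0.0012 -0.0159 -1.7 0 3.5",
)

```text
t: 18.18
ee_pos: [563.1, 121.5, 197.7]
orientation: [-1.547, -0.265, -0.126]
ft_force: [0.2, 0.4, 0.1]
width: 53.2
```

```bash
python3 kn.py 11.5 113.3 72.5 0 | tail -5; python3 m8.py w9; python3 - <<'E'
from h import *
import pickle
o,im=pickle.load(open('pics/w9.pkl','rb')); W=cloud(im,o); C=CM(.098); L=(W-O)@C-[0,0,.44]
m=(L[...,1]>95)&(L[...,1]<130)&(L[...,2]>62)&(L[...,2]<84)&(np.abs(L[...,0]-8)<30);m[280:]=0
print(np.percentile(L[m],[1,50,99],axis=0).round(1))
E
```

```text
knob pt in hand now [ 27.9 112.3 131.2] F in C [ 0.3  0.4 -0. ]
t 18.18 p [563.1 121.5 197.7] F [0.2 0.4 0.1] M [-0.04  0.08  0.02] w 53.2
target [578.1 124.  138.7]
shift m [ 0.015   0.0025 -0.0591]
turn deg [-0.17 -0.02  0.47]
t 18.23 p [563.3 121.3 198.2] F [ 0.5 -0.4 -0.6] M [-0.06  0.14  0.01] w 53.5
sink top z 28.53267323590635 [ 2.00000e-03 -7.80000e-03  2.85248e+01] ((0.9583091735839844, 3.3997974395751953), (67.30200958251953, 60.094852447509766), 89.91184997558594)
knob 412 [[  3.8 107.7  72.9]
 [ 10.7 113.2  79.1]
 [ 18.7 119.2  81.2]] world mean [576.7 124.  135.6]
tip 47.6 12.3
plate z 0.46849884133313646
[[  3.8 107.7  72.5]
 [ 10.7 113.2  78.7]
 [ 18.7 119.2  80.8]]
```

View pics/w9.png

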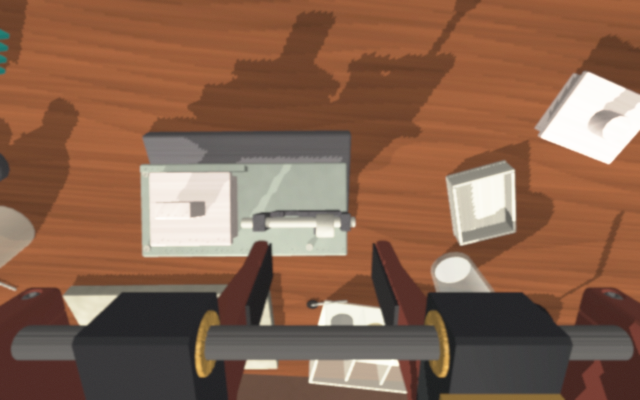

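>>> servo_tool(
  moves="0.004 0.001 -0.015 0 0 0.2; 0.008 0.002 -0.032 0 0 0.4; 0.012 0.0025 -0.047 -0.1 0 0.4; 0.015 0.0026 -0.0591 -0.1 0 0.4; 0.015 0.0026 -0.0591 -0.1 0 0.4; 0.015 0.0026 -0.0591 -0.1 0 0.4",
)

```text
t: 18.98
ee_pos: [578.3, 123.9, 139.4]
orientation: [-1.548, -0.273, -0.12]
ft_force: [-0.5, 0.6, 0.2]
width: 53.7
```

```bash
python3 kn.py 11.3 113.4 72.5 0 | tail -5
```

```text
knob pt in hand now [ 12.  113.3  73. ] F in C [-0.3  0.6  0.3]
t 18.98 p [578.3 123.9 139.4] F [-0.5  0.6  0.2] M [ 0.1   0.12 -0.07] w 53.7
target [577.9 124.1 138.6]
shift m [-0.0004  0.0001 -0.0008]
turn deg [-0.02  0.06  0.  ]
```

Aligned; close on the knob.

>>> servo_tool(
  moves="-0.0004 0.0001 -0.0008 0 0 0; -0.0004 0.0001 -0.0008 0 0 0; -0.0004 0.0001 -0.0008 0 0 0; -0.0004 0.0001 -0.0008 0 0 0; -0.0004 0.0001 -0.0008 0 0 0; -0.0004 0.0001 -0.0008 0 0 0",
  hand=255,
)

```text
t: 19.73
ee_pos: [577.8, 124.1, 138.7]
orientation: [-1.548, -0.273, -0.12]
ft_force: [-0.0, -0.1, 1.6]
width: 11.8
```

```bash
python3 kn.py 12 86 72.0 0 | tail -5; python3 -c "
from h import *
print((CM(.098)@[0,-10,0]).round(2))"
```

```text
knob pt in hand now [ 11.3 113.5  72.6] F in C [ 0.8 -0.1  1.4]
t 19.73 p [577.8 124.1 138.7] F [-0.  -0.1  1.6] M [0.14 0.21 0.03] w 11.8
target [581.4  96.9 138.5]
shift m [ 0.0036 -0.0273 -0.0002]
turn deg [-0.03  0.07  0.  ]
[ 0.98 -9.95  0.  ]
```

>>> servo_tool(
  moves="0.0004 -0.004 0 0 0 0; 0.0008 -0.008 0 0 0 0; 0.0012 -0.012 0 0 0 0; 0.0016 -0.016 0 0 0 0; 0.002 -0.02 0 0 0 0; 0.002 -0.02 0 0 0 0",
)

```text
t: 20.48
ee_pos: [579.9, 103.5, 138.6]
orientation: [-1.548, -0.273, -0.121]
ft_force: [-1.4, -2.2, 3.8]
width: 11.5
```

```bash
python3 kn.py 12 86 72.0 0 | tail -5
```

```text
knob pt in hand now [11.3 92.7 72.6] F in C [ 0.5 -2.   4.1]
t 20.48 p [579.9 103.5 138.6] F [-1.4 -2.2  3.8] M [-0.26  0.22 -0.08] w 11.5
target [581.4  96.9 138.5]
shift m [ 0.0016 -0.0066 -0.0001]
turn deg [0.   0.06 0.02]
```

>>> servo_tool(
  moves="0.0002 -0.002 0 0 0 0; 0.0004 -0.004 0 0 0 0; 0.0006 -0.006 0 0 0 0; 0.0007 -0.007 0 0 0 0; 0.0007 -0.007 0 0 0 0",
)

```text
t: 21.1
ee_pos: [580.5, 97.2, 138.6]
orientation: [-1.548, -0.273, -0.12]
ft_force: [-2.1, 2.5, 5.3]
width: 11.9
```

```bash
python3 kn.py 12 86 72.0 0 | tail -5
```

```text
knob pt in hand now [11.3 86.5 72.6] F in C [1.1 2.7 5.5]
t 21.10 p [580.5  97.2 138.6] F [-2.1  2.5  5.3] M [0.56 0.36 0.16] w 11.9
target [581.4  96.9 138.5]
shift m [ 0.0009 -0.0004 -0.0001]
turn deg [-0.04  0.06  0.  ]
```

>>> servo_tool(
  moves="0.0001 -0.0007 -0.0002 0 0 0; 0.0001 -0.001 -0.0004 0 0 0; 0.0001 -0.001 -0.0004 0 0 0",
)

```text
t: 21.48
ee_pos: [580.5, 97.0, 138.5]
orientation: [-1.547, -0.273, -0.12]
ft_force: [-5.4, 7.6, 8.8]
width: 11.7
```

```bash
python3 kn.py 12 86 72.0 0 | tail -5; python3 - <<'E'
from h import *
C=CM(.098); k0=np.array([38*np.sin(.02),38*np.cos(.02)])
p=0
for a in np.arange(0.02,1.46,.1):
    d=C@[-38*np.sin(a)+38*np.sin(.02),0,38*np.cos(a)-38*np.cos(.02)]; print(round(a,2),(d/1000).round(4))
a=1.47;print((C@[-38*np.sin(a)+38*np.sin(.02),0,38*np.cos(a)-38*np.cos(.02)]/1000).round(4))
E
```

```text
knob pt in hand now [11.3 86.3 72.5] F in C [0.4 8.1 9.9]
t 21.48 p [580.5  97.  138.5] F [-5.4  7.6  8.8] M [1.38 0.61 0.36] w 11.7
target [581.4  96.9 138.5]
shift m [ 0.0009 -0.0002 -0.0001]
turn deg [-0.09  0.07 -0.01]
0.02 [0. 0. 0.]
0.12 [-0.0031 -0.0003 -0.0021]
0.22 [-0.006  -0.0006 -0.0046]
0.32 [-0.0087 -0.0009 -0.0073]
0.42 [-0.0111 -0.0011 -0.0102]
0.52 [-0.0131 -0.0013 -0.0134]
0.62 [-0.0149 -0.0015 -0.0168]
0.72 [-0.0163 -0.0016 -0.0203]
0.82 [-0.0173 -0.0017 -0.024 ]
0.92 [-0.018  -0.0018 -0.0277]
1.02 [-0.0182 -0.0018 -0.0315]
1.12 [-0.0182 -0.0018 -0.0353]
1.22 [-0.0177 -0.0017 -0.0391]
1.32 [-0.0169 -0.0017 -0.0428]
1.42 [-0.0157 -0.0015 -0.0464]
[-0.0149 -0.0015 -0.0481]
```

>>> servo_tool(
  moves="0 0.0005 0.0005 0 0 0; -0.0015 0.0005 -0.0005 0 0 0; -0.0031 0.0003 -0.0017 0 0 0; -0.006 0 -0.0042 0 0 0; -0.0087 -0.0003 -0.0069 0 0 0; -0.0111 -0.0006 -0.0098 0 0 0; -0.0131 -0.0008 -0.013 0 0 0; -0.0131 -0.0008 -0.013 0 0 0",
)

```text
t: 22.48
ee_pos: [568.8, 95.9, 126.0]
orientation: [-1.547, -0.276, -0.123]
ft_force: [-0.8, 5.9, 6.6]
width: 11.6
```

```bash
python3 kn.py -6.4 86.3 67.2 0 | tail -5
```

```text
knob pt in hand now [-5.2 86.3 67.5] F in C [3.1 5.9 5.8]
t 22.48 p [568.8  95.9 126. ] F [-0.8  5.9  6.6] M [ 1.06 -0.2   0.32] w 11.6
target [567.9  95.8 125.1]
shift m [-0.0009 -0.0001 -0.0009]
turn deg [-0.08  0.25 -0.02]
```

>>> servo_tool(
  moves="-0.0018 0.0001 -0.0034 0 0 0; -0.0032 0 -0.0069 0 0 0; -0.0042 -0.0001 -0.0106 0 0 0; -0.0049 -0.0002 -0.0143 0 0 0; -0.0051 -0.0003 -0.0181 0 0 0; -0.0051 -0.0003 -0.0219 0 0 0; -0.0046 -0.0002 -0.0257 0 0 0; -0.0038 -0.0001 -0.0294 0 0 0",
)

```text
t: 23.48
ee_pos: [562.5, 95.4, 95.3]
orientation: [-1.548, -0.272, -0.118]
ft_force: [-7.2, 5.8, 6.3]
width: 11.5
```

```bash
python3 kn.py -26 86.3 39 0 | tail -5
```

```text
knob pt in hand now [-26.1  86.4  44.1] F in C [-2.5  6.4  8.7]
t 23.48 p [562.5  95.4  95.3] F [-7.2  5.8  6.3] M [0.83 0.67 0.3 ] w 11.5
target [565.1  95.6  90.9]
shift m [ 0.0026  0.0002 -0.0044]
turn deg [-0.02 -0.06 -0.02]
```

>>> servo_tool(
  moves="0.0012 0.0001 -0.0025 0 0 0; 0.0022 0.0002 -0.0045 0 0 0; 0.0027 0.0002 -0.0055 0 0 0; 0.0027 0.0002 -0.0055 0 0 0",
)

```text
t: 23.98
ee_pos: [564.2, 95.5, 89.1]
orientation: [-1.548, -0.27, -0.117]
ft_force: [-7.8, 4.9, 3.3]
width: 11.5
```

```bash
python3 kn.py -26 86.3 39 0 | tail -5
```

```text
knob pt in hand now [-27.6  86.3  37.9] F in C [-4.6  5.6  6.5]
t 23.98 p [564.2  95.5  89.1] F [-7.8  4.9  3.3] M [0.91 0.84 0.29] w 11.5
target [565.1  95.6  90.9]
shift m [0.0008 0.0001 0.0018]
turn deg [-0.   -0.18 -0.02]
```

>>> servo_tool(
  moves="0 0 0 0 0 0; 0 0 0 0 0 0; 0 0 0 0 0 0; -0.005 -0.0005 0.019 0 0 0; -0.013 -0.001 0.05 0 0 0; -0.025 -0.003 0.1 0 0 0; -0.04 -0.005 0.15 0 0 0; -0.04 -0.005 0.16 0 0 0",
  hand=120,
)

```text
t: 24.98
ee_pos: [527.4, 90.3, 253.7]
orientation: [-1.547, -0.277, -0.125]
ft_force: [-0.4, 0.4, 0.4]
width: 46.4
```

```bash
cat > fin.py <<'E'
from h import *
import pickle,sys
o,im=cam('wrist'); save(im,'w10.png'); st(); C=CM(.098); W=cloud(im,o); L=(W-O)@C-[0,0,.44]
rg=(L[...,1]>40)&(L[...,1]<130)&(L[...,0]>-45)&(L[...,0]<40); rg[300:]=0
m=rg&(L[...,0]<-16)&(L[...,2]>25)&(L[...,2]<60); print('knob',m.sum(),np.percentile(L[m],[1,50,99],axis=0).round(1))
m=(L[...,1]>-25)&(L[...,1]<35)&(np.abs(L[...,0])<25)&(np.abs(L[...,2]-28)<3); m[300:]=0
P=L[m];A=np.c_[P[:,0],P[:,1],np.ones(len(P))]; print('sink',np.median(P[:,2]),np.linalg.lstsq(A,P[:,2],rcond=None)[0].round(4))
m=(L[...,2]>34)&(L[...,2]<42)&(L[...,1]>10)&(L[...,1]<60)&(np.abs(L[...,0]-12)<8);m[300:]=0; print('tip y',np.percentile(L[m][:,1],1))
o,s=cam('scene'); save(s,'scene1.png'); o,s=cam('side'); save(s,'side1.png')
E
python3 fin.py
```

```text
t 25.02 p [527.7  90.4 253.3] F [ 0.3 -0.3  0.8] M [-0.02  0.08 -0.01] w 46.8
knob 192 [[-30.9  80.5  46.7]
 [-23.6  85.7  51.7]
 [-16.6  91.   53.9]]
sink 28.1637043335395 [ 5.00000e-04 -1.10000e-03  2.81611e+01]
tip y 16.231844393108425
```

View pics/w10.png

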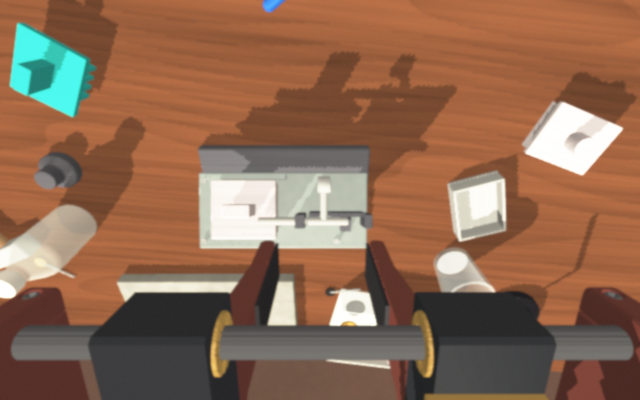

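View pics/scene1.png

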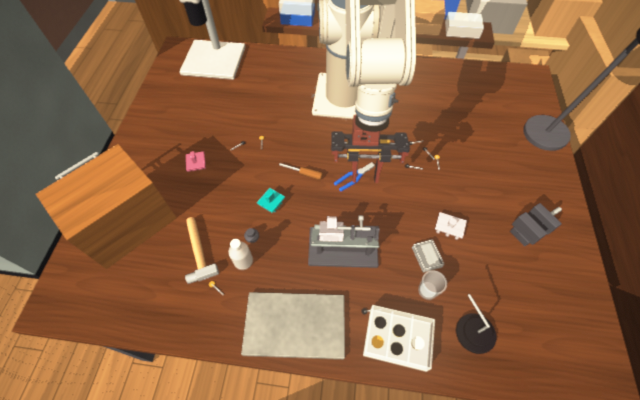

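```bash
python3 kn.py -24.5 86 66 11 | tail -5; python3 - <<'E'
from h import *
import cv2
im=cv2.imread('pics/w10.png'); cv2.imwrite('pics/w10c.png',cv2.resize(im[140:260,190:380],None,fx=4,fy=4,interpolation=cv2.INTER_CUBIC))
E
```

```text
knob pt in hand now [ 19.9  84.8 196.2] F in C [-1.5  0.2 -1.1]
t 25.12 p [526.5  90.2 250. ] F [-0.8  0.2 -1.7] M [ 0.05  0.09 -0.02] w 46.4
target [550.2  93.8 125.7]
shift m [ 0.0237  0.0036 -0.1243]
turn deg [-0.02  0.08  0.01]
```

View pics/w10c.png

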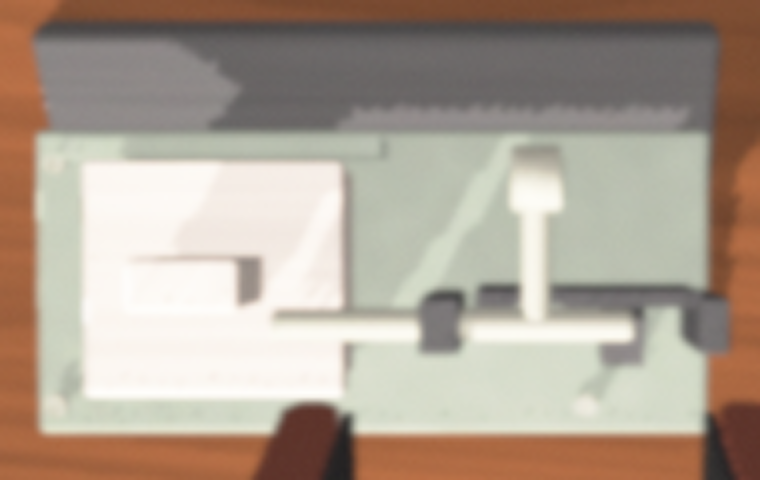

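>>> servo_tool(
  moves="0.008 0.001 -0.04 0 0 0; 0.016 0.002 -0.085 0 0 0; 0.0237 0.0036 -0.12 0 0 0; 0.0237 0.0036 -0.12 0 0 0; 0.0237 0.0036 -0.12 0 0 0; 0.0237 0.0036 -0.12 0 0 0",
  hand=255,
)

```text
t: 25.88
ee_pos: [550.6, 94.0, 131.4]
orientation: [-1.548, -0.274, -0.122]
ft_force: [-0.1, 0.5, -0.0]
width: 0.8
```

```bash
python3 kn.py -25 86 50 11 | tail -5
```

```text
knob pt in hand now [-18.3  86.2  81.3] F in C [-0.   0.5 -0. ]
t 25.88 p [550.6  94.  131.4] F [-0.1  0.5 -0. ] M [0.02 0.15 0.01] w 0.8
target [557.8  94.5 111.6]
shift m [ 0.0072  0.0005 -0.0198]
turn deg [-0.04  0.16  0.  ]
```

>>> servo_tool(
  moves="0.002 0.0002 -0.005 0 0 0; 0.0035 0.0003 -0.01 0 0 0; 0.005 0.0004 -0.0135 0 0 0; 0.006 0.0005 -0.0165 0 0 0; 0.0072 0.0005 -0.0198 0 0 0; 0.0072 0.0005 -0.0198 0 0 0",
)

```text
t: 26.62
ee_pos: [557.2, 94.4, 110.1]
orientation: [-1.548, -0.273, -0.12]
ft_force: [0.3, -0.0, -0.2]
width: 0.8
```

```bash
python3 kn.py -26 86 46.5 11 | tail -5
```

```text
knob pt in hand now [-23.2  85.9  59.6] F in C [ 0.1 -0.  -0.3]
t 26.62 p [557.2  94.4 110.1] F [ 0.3 -0.  -0.2] M [ 0.01  0.09 -0.04] w 0.8
target [558.6  94.6 108.1]
shift m [ 0.0014  0.0002 -0.002 ]
turn deg [-0.02  0.04  0.  ]
```

>>> servo_tool(
  moves="0.0008 0.0001 -0.0012 0 0 0; 0.0014 0.0002 -0.0022 0 0 0; 0.002 0.0002 -0.0032 0 0 0; 0.002 0.0002 -0.0032 0 0 0",
)

```text
t: 27.12
ee_pos: [558.8, 94.6, 107.7]
orientation: [-1.548, -0.272, -0.12]
ft_force: [-6.0, -0.6, 8.8]
width: 0.7
```

```bash
python3 kn.py -26 86 44.5 11 | tail -5
```

```text
knob pt in hand now [-23.1  86.   56.6] F in C [-0.9  0.  10.6]
t 27.12 p [558.8  94.6 107.7] F [-6.  -0.6  8.8] M [-0.03  0.73  0.02] w 0.7
target [559.6  94.7 106.3]
shift m [ 0.0008  0.0001 -0.0013]
turn deg [-0.02  0.02  0.  ]
```

>>> servo_tool(
  moves="-0.005 -0.0005 0.02 0 0 0; -0.013 -0.001 0.05 0 0 0; -0.025 -0.003 0.1 0 0 0; -0.025 -0.003 0.13 0 0 0; -0.025 -0.003 0.13 0 0 0; -0.025 -0.003 0.13 0 0 0; -0.025 -0.003 0.13 0 0 0; -0.025 -0.003 0.13 0 0 0",
)

```text
t: 28.12
ee_pos: [533.8, 91.6, 236.0]
orientation: [-1.548, -0.271, -0.119]
ft_force: [-0.1, -0.5, -0.4]
width: 0.3
```

```bash
sed -i 's/w10.png/w11.png/; s/scene1/scene2/; s/side1/side2/' fin.py; python3 fin.py; python3 - <<'E'
from h import *
a=cv2.imread('pics/scene0.png').astype(int);b=cv2.imread('pics/scene2.png').astype(int)
d=(np.abs(a-b).max(-1)>60).astype(np.uint8); n,_,s,c=cv2.connectedComponentsWithStats(d)
print([tuple(x[:5]) for x in s[1:] if x[4]>12])
im=cv2.imread('pics/w11.png'); cv2.imwrite('pics/w11c.png',cv2.resize(im[120:280,180:400],None,fx=3,fy=3))
E
```

```text
t 28.18 p [533.9  91.6 236.2] F [ 0.7 -0.5 -0.9] M [-0.01  0.14  0.03] w 0.4
knob 234 [[-32.9  80.2  39.7]
 [-24.5  85.7  45.1]
 [-16.3  91.3  47.4]]
sink 28.166866821837836 [ 2.00000e-03 -9.00000e-04  2.81563e+01]
tip y 16.388202492965863
[(np.int32(318), np.int32(0), np.int32(11), np.int32(24), np.int32(176)), (np.int32(346), np.int32(0), np.int32(14), np.int32(10), np.int32(129)), (np.int32(360), np.int32(0), np.int32(14), np.int32(14), np.int32(82)), (np.int32(381), np.int32(0), np.int32(11), np.int32(8), np.int32(45)), (np.int32(318), np.int32(0), np.int32(118), np.int32(139), np.int32(6436)), (np.int32(475), np.int32(0), np.int32(14), np.int32(13), np.int32(105)), (np.int32(547), np.int32(0), np.int32(93), np.int32(83), np.int32(3532)), (np.int32(496), np.int32(3), np.int32(35), np.int32(44), np.int32(675)), (np.int32(388), np.int32(6), np.int32(3), np.int32(6), np.int32(13)), (np.int32(346), np.int32(10), np.int32(4), np.int32(8), np.int32(26)), (np.int32(357), np.int32(15), np.int32(2), np.int32(7), np.int32(13)), (np.int32(346), np.int32(59), np.int32(3), np.int32(29), np.in
[... 632 characters left out ...]
nt32(29), np.int32(8), np.int32(78)), (np.int32(358), np.int32(156), np.int32(12), np.int32(2), np.int32(20)), (np.int32(339), np.int32(161), np.int32(19), np.int32(3), np.int32(48)), (np.int32(358), np.int32(161), np.int32(22), np.int32(14), np.int32(143)), (np.int32(381), np.int32(162), np.int32(20), np.int32(3), np.int32(49)), (np.int32(219), np.int32(180), np.int32(29), np.int32(24), np.int32(404)), (np.int32(370), np.int32(214), np.int32(7), np.int32(17), np.int32(73)), (np.int32(320), np.int32(216), np.int32(23), np.int32(13), np.int32(167)), (np.int32(358), np.int32(217), np.int32(6), np.int32(10), np.int32(37)), (np.int32(324), np.int32(233), np.int32(15), np.int32(4), np.int32(36))]
```

View pics/w11c.png

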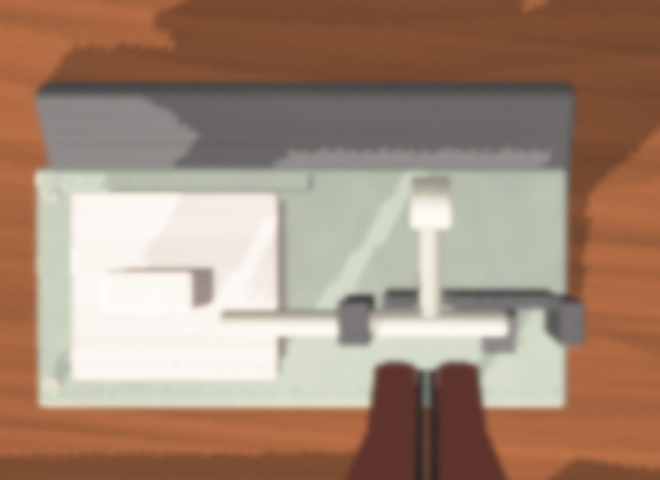

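View pics/side2.png

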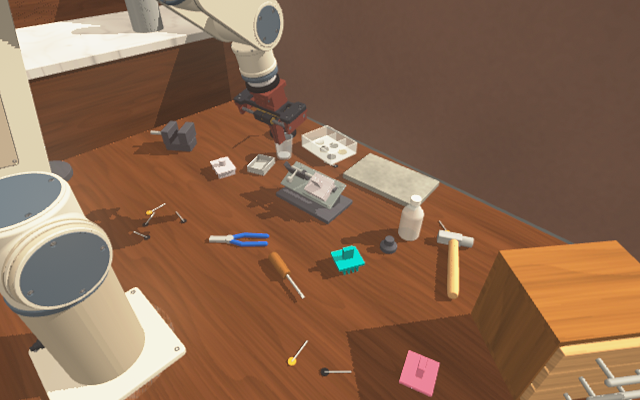

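```bash
python3 -c "
from h import *
st(); print(ctrl.close_job())"
```

```text
t 28.27 p [534.1  91.6 236.6] F [0.9 0.5 0.5] M [ 0.04  0.12 -0.03] w 0.5
the job is handed in; nothing more can be done
None
```

The heat sink is home in the cradle, the bolt is across over it and its handle is down in the keeper notch. I handed the job in at 28.3 s; no verdict comes back.

**What happened**
- **Fitting:** I gripped the tab and measured the fin pack about 3.6 mm to +y with the wrist camera. The first try at lowering stopped because joint 5 reached its range limit. I set the sink down on a clear part of the bench, regripped it with the tool tilted 0.15 rad, and lowered it into the gaps. The force stayed near zero until it seated at about 10 N.
- **Bolt:** I pinched the knob and slid the bolt to its stop (about 8 N) with the handle still up. Then I turned the handle down in an arc.
- **Handle:** The picture after letting go showed it only about 1.2 rad down, although the arm's own reading had said fully down. I pressed it onto its stop with closed fingertips, at about 10 N.

**Last checks**
- **Heat sink:** the plate top is at cradle z = 28.2 mm (28 is home), level within 0.002 rad. After release, before the bolt was moved, it stood at about x = 0.7, y = 3.7 mm.
- **Bolt:** the knob is at y = 85.7 mm, so the bolt is about 30 mm across. The bar tip read y = 16.4 mm where 20 was expected. I did not resolve that difference.
- **Handle:** the top of the knob is at z = 47.4 mm, which puts the handle at about 1.43 rad.
- **Everything else:** comparing the before and after scene pictures showed no change at the other objects, apart from the area where the arm hides the view. The arm is clear of everything, with no force on the wrist.

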